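Adjust the gib of a dovetail slide and lock it at its stop

ROBOT

A 6-joint arm with a two-finger parallel gripper is mounted at the origin on a cart in front of the work surface, level with it; the furniture and walls round the work are solid. World frame = base frame: x ahead of the robot, y to its left, z up, the work surface at z = 0. Lengths are in mm, angles in rad, forces in N, time in s.
With the tool pointing down it reaches from about 325 to 900 mm from the base axis. Payload 6.1 kg.
Tool frame: the origin (TCP) lies on the centre line of the jaws, within the pads' length; the fingertips stand 19 mm ahead of it and the grasp point (between the pads) is the TCP; z points along the fingers, y is the direction in which the jaws open and shut (so a half turn about z gives the same grasp; the last joint's range is limited). The gripper opens to 85 mm and grips with 20 to 120 N. Pads are 22 mm wide; open, the fingers measure 114 mm over their backs; the gripper's body (76 mm by 85 mm) begins 54 mm behind the grasp point. The pads swing forward as they close: fully open they stand 13 mm farther back than shut.
Start: joints at [0.992, 0.22, 1.526, -0, 1.395, -0.126], TCP at [273.426, 562.009, 250.3] pointing down, gripper open.
Joint ranges: [-2.98, 2.98], [-0.91, 2.08], [0.09, 2.57], [-1.24, 4.39], [0.2, 2.65], [-2.68, 2.68]. Speed limits (rad/s): [2.57, 2.57, 3.01, 3.14, 3.14, 3.14].

INTERFACE

Orientations are given as a rotation vector (axis times angle).
In Python, from cell import * gives the robot as it stands. The module is installed in compiled form; this text tells all that it offers.
- The arm moves only by the shell command python3 -m handwheel 'ROWS' [FORCE]. ROWS is text: rows parted by semicolons, each of 7 numbers parted by spaces: the turn, a rotation vector about the tool's x, y, z in rad, then the shift along the tool's x, y, z in mm, then the closure, from -1 (fully open) to 1 (shut). A call has 1 to 12 rows; each row shifts and turns the commanded pose from where the row before left it, along the tool's axes as they then stand; what a row does not reach is not made up. A row lasts 1/10 s, in which the tool goes at most 50 mm and 8.59 degrees, less where a joint would pass 70% of its speed; a pose out of reach is approached as far as the arm can. A call is refused whole if a number of a shift passes 50 or a number of a turn 0.15, either way. A call with a gripper value outside its range is refused whole. The fingers move at their own pace and stop on an object; FORCE is the grip in N (left out, the last holds). Time passes only in rows, so rows that do not move let the fingers close. It gives the time, the measured TCP pose, the force and the opening at its end, in the units of the state.
- get_state(): the state, without advancing time (a new reading comes with each control period).
- camera(name): name is "side" or "top"; returns a dict with "pixels" (480x640x3 uint8, red, green, blue), "vfov" (degrees; the focal length in pixels is half the picture's height over the tangent of half this angle, whatever the lens; pixels are square), "cx", "cy" (the principal point, pixels), "k1" (the pictures are not rectified: a ray, as slopes to the right and down, at radius r is drawn at 1 + k1 r^2 times it, then the intrinsics apply), "eye" and "rotation" of the camera in the world. Camera axes: x right, y up, looking along -z (the intrinsics and any distortion apply to the point x, -y, -z); pixel columns grow to the right and rows downward; lengths in mm; the calibration is good to about 2 mm. A picture is of the moment at which its call begins. There is no depth.
- finish_job(): hands the job in, once; it reports no verdict.
The state is a dict: "t": time; "q": joint angles; "dq": joint speeds; "joint_efforts": joint torques, N m; "tcp_pos": TCP position; "orientation": TCP orientation; "force": force on the tool from outside, world axes, zero at the start; "wrist_torque": the same for the moment, N m; "grip_width": finger opening in mm.
Only numpy, scipy, OpenCV 4.12 (cv2) and the standard library are available. Lean on these libraries where they do the work, as an engineer would, in place of code of your own. Each camera call takes 0.05 s, during which the arm holds its last target.

TASK

The little dovetail slide on the bench needs its gib set: lift its cam lever upright to free the carriage, turn the slanting winged gib screw clockwise until it bottoms, then back it off a quarter of a turn. Now push the carriage home against its end stop by its knob and fold the cam lever fully down again to lock it; leave the other things on the bench where they lie.

Things in the scene. Friction and masses are not known exactly. Their poses are not given: they have to be found in the camera images.
- slide_base: Fixed iron body of a small dovetail slide: foot 124 (own x) x 280 (y) x 20 mm. Origin: centre of its underside, on the bench. Own z up, x away from the worker, y along the ways towards the end stop. Two ways, 50 mm high; the gib screw stands out of the bevelled outer face of the far (+x) way at y = 0. End stop block: y 106 to 128 mm, 68 mm high. Cam lever on its stud: y = -95 mm.
- gib_head (a point): Middle of the gib screw's wing (turns with it), 74 mm above the bench. Own z: the screw's axis, pointing outward, 30 degrees from vertical, leaning away from the worker (slide_base +x). The wing is a flat steel bar 36 mm long (own x), 10 mm thick (own y: grip across this), 22 mm high (z -12 to +10 mm); below it a collar 17 mm across, then at z = -37 mm a boss and the iron face, square to z.
- gib_screw (a joint): Turn of the gib screw in rad. 0: bottomed (hard stop; the gib then grips the carriage). Grows as the screw is backed off, anticlockwise seen looking at the wing (positive about gib_head's z). Range 0 to 4.7; starts at 0.7 to 2.0. Turns with about 0.05 N m and stays where it is left.
- carriage_knob (a point): Middle of the round black knob's grip on the carriage: 23 mm across, gripping face 7 mm either way of this point, top 10 mm above it. The carriage's flat steel table (80 x 120 mm) is 24 mm below it; a fence 12 mm high stands along the table's near edge, 37 mm before the knob's axis. Axes as slide_base; the carriage slides along y.
- carriage (a joint): Distance in m of the carriage from its end stop. 0: home against the stop (it moves home towards slide_base +y); at most 0.050; starts 0.015 to 0.045 away. Free, it slides with about 2 N; with the gib screw bottomed or the cam lever locked it drags with some 10 N.
- lever_grip (a point): Point on the middle of the cam lever's handle, 65 mm from its pivot; the handle is 12 mm wide (along slide_base y: grip across this), 10 mm thick, and reaches 28 mm further out. Locked, it lies level and points at the worker (slide_base -x), this point 86.5 mm above the bench with 30 mm free below; free, it stands upright.
- lever_pivot (a point): Centre of the cam lever's hinge, fixed on slide_base, 81.5 mm above the bench; the hinge line runs along slide_base y. lever_grip moves about it in a vertical arc. Axes as slide_base.
- cam_lever (a joint): Angle of the cam lever in rad. 0: locked (level, hard stop); grows as the handle is lifted; 1.6: fully up (stop). The cam bites below about 0.45 rad (up to 7 N at the handle); friction of 0.12 N m holds the lever where it is left. Starts locked.
- yellow_channel: short yellow steel channel, 130x50x28 mm, lying at the right; bystander; origin at the centre of its underside
- hammer: hammer with wooden handle, 262 mm long, 24 mm high, lying in front of the slide; bystander; origin at the centre of its underside
- pliers: red-handled pliers, 182 mm long, 12 mm high, lying behind the slide; bystander; origin at the centre of its underside
- black_key: key with black moulded head, 61 mm long, 9 mm high, lying just behind the slide; bystander; origin at the centre of its underside
- oil_can: small oil can with a thin spout, 166 mm high, standing to the right of the slide; bystander; origin at the centre of its underside

How it is judged (in metres and radians):
On the way, in this order (a step that is already met when the one before it is completed fails the run):
1. the cam lever is lifted upright (more than about 70 degrees), which frees the carriage (value of joint cam_lever above 1.2 rad), for 0.2 s.
2. the gib screw is turned in until it bottoms (within 5 degrees) (value of joint gib_screw below 0.09 rad), for 0.1 s.
3. the gib screw is backed off a quarter of a turn (90 degrees, give or take 15) (value of joint gib_screw between 1.309 and 1.833 rad), for 0.3 s.
4. the carriage is home against its end stop (within 2 mm) (value of joint carriage below 0.002 m), for 0.2 s.
5. the cam lever is folded fully down (within 7 degrees) (value of joint cam_lever below 0.12 rad), for 0.2 s.
At the end, for the whole second after the job is handed in: The cam lever is locked (down within 7 degrees), the carriage is home within 2 mm of its end stop, and the gib screw stands a quarter of a turn (90 degrees, give or take 15) back from its bottom; everything is let go (all of step 3 and value of joint cam_lever below 0.12 rad and value of joint carriage below 0.002 m); the robot touches nothing.
It fails at once if another thing on the bench is moved by more than 30 mm (distance of any of yellow_channel, hammer, pliers, black_key, oil_can from where it was at the start of the episode above 0.03 m).
It also fails if it takes over 67 s, if anything falls off the work surface, if the arm or the gripper's body presses on something with over 40 N, if the wrist force passes 120 N, or if a joint passes its speed limit or range.

## Working session

There is one attempt and no reset: what is moved stays moved. The work goes in short steps, Python scripts to look and compute and a shell command to move; the robot and the scene stay as the last step left them, time stands still between calls to the robot, and variables do not carry over. Pictures are saved under pics/ and viewed, and the job is handed in when it is done.

```bash
mkdir -p pics; ls; python3 - <<'E'
from cell import *
import cv2
s=get_state(); print(s)
for n in("side","top"):
    c=camera(n); cv2.imwrite(f"pics/{n}0.png",c["pixels"][:,:,::-1])
    print(n,{k:v for k,v in c.items() if k!="pixels"})
E
```

```text
pics
{'t': 0.0, 'q': array([ 9.91917659e-01,  2.21208085e-01,  1.52761580e+00,  2.67620310e-05,
        1.39464432e+00, -1.26126095e-01]), 'dq': array([-0.00054723, -0.00165394,  0.0013245 , -0.00021226,  0.00120464,
       -0.00134205]), 'joint_efforts': array([ 9.00190429e-06, -4.96900856e+01, -3.89393342e+01, -2.21064388e-04,
        1.12919393e-02, -7.65851894e-06]), 'tcp_pos': array([273.10853728, 561.55938228, 249.20786678]), 'orientation': array([-7.04979450e-01, -3.06078052e+00,  2.75009209e-03]), 'force': array([ 0.38741944,  0.32302058, -0.05158809]), 'wrist_torque': array([-0.02481123, -0.05676071,  0.02821682]), 'grip_width': 85.29031660992077}
side {'vfov': 49.0839346032638, 'cx': 314.3380758859771, 'cy': 232.51462431681796, 'k1': -0.01126609554121257, 'eye': array([  272.32930923, -1168.79024958,   780.88756702]), 'rotation': array([ 0.99926643, -0.14808066, -0.28204441])}
top {'vfov': 45.55931265910001, 'cx': 316.64001855399096, 'cy': 241.7672249612898, 'k1': -0.13407881605231184, 'eye': array([ 478.2231629 , -116.31882421, 1263.36430181]), 'rotation': array([ 0.07655167, -0.07189249, -1.54399421])}
```

View pics/side0.png

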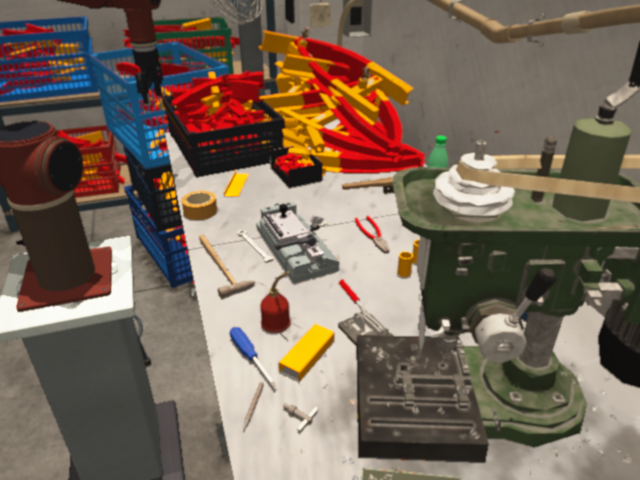

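View pics/top0.png

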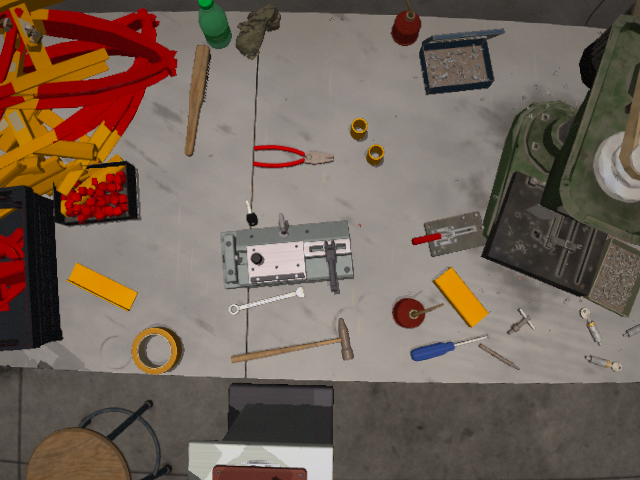

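The top view shows the slide at about (288,255): knob (257,258), gib wing (283,225), lever (333,265) and stop at the left, so its own axes lie near the world axes. I'll write the helpers and zoom in.

```bash
cat > h.py <<'E'
from cell import *
import cv2, numpy as np
from scipy.spatial.transform import Rotation as R
from scipy.optimize import least_squares
def K(c):
    f=240/np.tan(np.radians(c["vfov"])/2)
    return np.array([[f,0,c["cx"]],[0,f,c["cy"]],[0,0,1.]]),np.array([c["k1"],0,0,0,0.])
def ray(c,uv):
    k,d=K(c)
    p=cv2.undistortPoints(np.array(uv,float).reshape(-1,1,2),k,d).reshape(-1,2)
    v=np.c_[p[:,0],-p[:,1],-np.ones(len(p))]
    return np.array(c["eye"]),R.from_rotvec(c["rotation"]).apply(v)
def onz(c,uv,z):
    e,v=ray(c,uv); return e+v*((z-e[2])/v[:,2])[:,None]
def proj(c,P):
    M=R.from_rotvec(c["rotation"]).inv().apply(np.atleast_2d(P)-c["eye"])
    k,d=K(c)
    q=np.c_[M[:,0],-M[:,1],-M[:,2]]
    return cv2.projectPoints(q.reshape(-1,1,3),np.zeros(3),np.zeros(3),k,d)[0].reshape(-1,2)
def tri(c1,u1,c2,u2):
    e1,v1=ray(c1,u1);e2,v2=ray(c2,u2);v1=v1[0];v2=v2[0]
    s=np.linalg.lstsq(np.c_[v1,-v2],e2-e1,rcond=None)[0]
    a=e1+s[0]*v1;b=e2+s[1]*v2
    return (a+b)/2,np.linalg.norm(a-b)
def crop(n,x0,y0,x1,y1,s,out):
    c=camera(n); im=c["pixels"][y0:y1,x0:x1,::-1]
    cv2.imwrite(out,cv2.resize(im,None,fx=s,fy=s,interpolation=cv2.INTER_CUBIC)); return c
def st():
    s=get_state(); print("t %.2f"%s["t"],"tcp",s["tcp_pos"].round(1),"rv",s["orientation"].round(3),"F",s["force"].round(1),"w %.1f"%s["grip_width"],"q",s["q"].round(2)); return s
E
python3 - <<'E'
from h import *
crop("top",210,205,370,305,5,"pics/t1.png")
crop("side",240,185,360,285,6,"pics/s1.png")
E
```

```text
(no output)
```

View pics/t1.png

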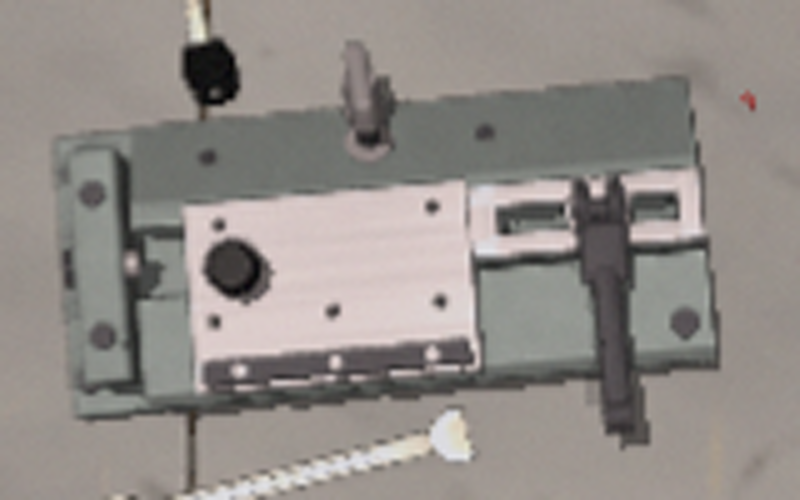

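View pics/s1.png

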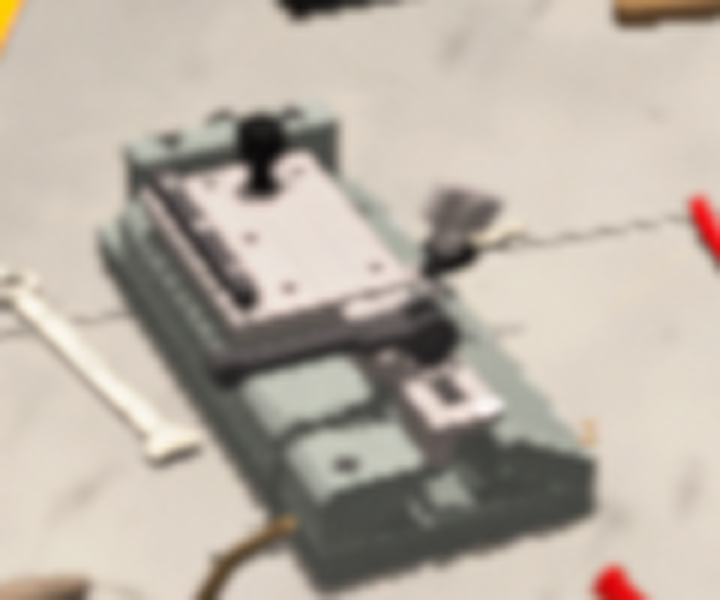

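```bash
python3 - <<'E'
from h import *
c=camera("top"); s=camera("side")
T=lambda x,y:(210+(x+.5)/5-.5,205+(y+.5)/5-.5)
S=lambda x,y:(240+(x+.5)/6-.5,185+(y+.5)/6-.5)
# (own x,y,z)
obs=[((62,140,20),T(58,140)),((62,-140,20),T(687,80)),((-62,-140,20),T(717,362)),((-62,140,20),T(78,416))]
P=np.vstack([onz(c,[o[1]],o[0][2]) for o in obs]); print(P.round(1))
own=np.array([o[0] for o in obs],float)
a,b=P[:,:2],own[:,:2]
A=a-a.mean(0);B=b-b.mean(0)
H=(B[:,0]*A[:,1]-B[:,1]*A[:,0]).sum();G=(A*B).sum();yaw=np.arctan2(H,G)
Rz=R.from_euler("z",yaw)
t=a.mean(0)-(Rz.apply(np.c_[b,b[:,0]*0])[:,:2]).mean(0)
print("yaw",np.degrees(yaw),t,(Rz.apply(own)[:,:2]+t-a).round(1))
# stop block
print("stop",[(onz(c,[T(*q)],68)[0].round(1)) for q in((75,153),(118,148),(131,380),(88,390))])
inv=lambda p: (Rz.inv().apply(np.r_[p[:2]-t,p[2]])).round(1)
for q in((75,153),(118,148),(131,380),(88,390)): print(" own",inv(onz(c,[T(*q)],68)[0]))
for nm,tq,sq in(("knobtop",T(233,265),S(263,130)),("gibwing",T(366,90),S(462,218)),("lever tip",T(622,430),S(222,368))):
    p,e=tri(c,tq,s,sq); print(nm,p.round(1),"gap %.1f"%e,"own",inv(p))
t3=np.r_[t,0]
for nm,o in(("gib_head",(0,0,74)),("pivot",(0,-95,81.5))):pass
print("side proj of foot corners",[(((q-[240,185]+.5)*6).round(0)) for q in proj(s,Rz.apply([(62,-140,20),(-62,-140,20),(-62,140,20),(-62,-140,0),(62,-140,0),(-62,106,68),(62,106,68)])+t3)])
E
```

```text
[[ 611.3   99.1   20. ]
 [ 644.8 -176.5   20. ]
 [ 521.5 -192.1   20. ]
 [ 490.6   85.5   20. ]]
yaw 6.663572027993851 [567.06475575 -46.00318672] [[ 1.1  1.1]
 [ 0.1 -1.4]
 [ 0.2 -0.1]
 [-1.4  0.4]]
stop [array([600.9,  83.3,  68. ]), array([603.4,  65.1,  68. ]), array([505.9,  55.9,  68. ]), array([501.2,  73.9,  68. ])]
 own [ 48.6 124.5  68. ]
 own [ 49.  106.2  68. ]
 own [-49.  108.3  68. ]
 own [-51.5 126.7  68. ]
knobtop [553.8  11.4  97.4] gap 0.9 own [-6.5 58.5 97.4]
gibwing [630.5 -38.7  66.6] gap 0.7 own [63.8 -0.1 66.6]
lever tip [ 492.5 -150.1   86.6] gap 4.5 own [-86.1 -94.7  86.6]
side proj of foot corners [array([600., 475.]), array([321., 551.]), array([ 95., 221.]), array([322., 591.]), array([599., 514.]), array([112., 166.]), array([365., 110.])]
```

```bash
python3 - <<'E'
from h import *
crop("top",270,208,298,238,20,"pics/t2.png")
crop("side",304,210,334,236,22,"pics/s2.png")
E
```

```text
(no output)
```

View pics/t2.png

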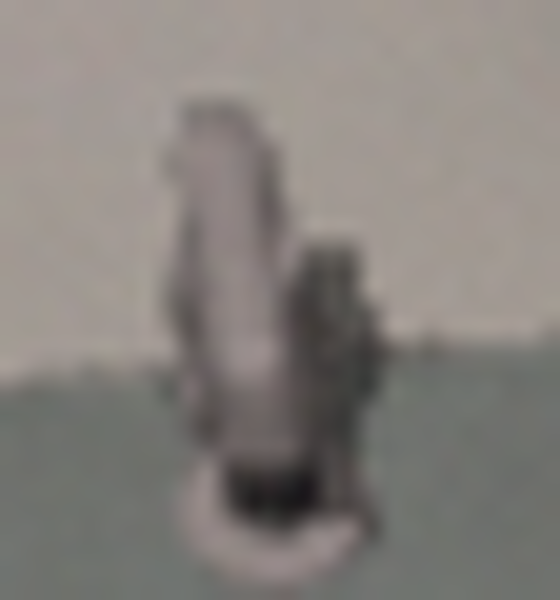

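View pics/s2.png

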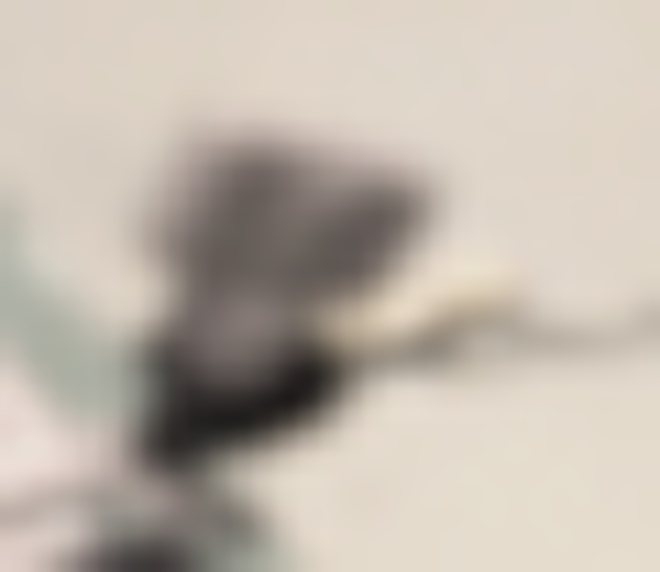

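In the top close-up, the wing's top face runs as a light strip from about (222,125) to (262,430) of the 20x crop, with its shadow at the right. In the side view, its broad face runs from (160,180) to (430,190) of the 22x crop. I'll cast the strip's line onto the wing's top plane to get its direction, and compare the pivot and knob with the given sizes.

```bash
python3 - <<'E'
from h import *
c=camera("top"); s=camera("side")
yaw=np.radians(6.66); Rz=R.from_euler("z",yaw); t=np.array([567.1,-46.0,0])
inv=lambda p:Rz.inv().apply(p-t)
T=lambda x,y:(270+(x+.5)/20-.5,208+(y+.5)/20-.5)
S=lambda x,y:(304+(x+.5)/22-.5,210+(y+.5)/22-.5)
ax=np.array([.5,0,.866])
axw=Rz.apply(ax)
# head guess: own (xh,0,74); 
print("bosscentre", inv(onz(c,[T(268,500)],42)[0]).round(1))
for xh in (62,64,66):
    P0=Rz.apply([xh,0,74])+t+10*axw
    pts=[]
    for q in((222,120),(262,440)):
        e,v=ray(c,[T(*q)]);v=v[0]
        pts.append(e+v*((P0-e)@axw)/(v@axw))
    o=[inv(p) for p in pts]
    d=o[0]-o[1]; ex=np.array([.866,0,-.5])
    print(xh,[q.round(1) for q in o],"len",np.linalg.norm(d).round(1),"angle from ex",np.degrees(np.arctan2(d[1],d@ex)).round(1), "mid",((o[0]+o[1])/2-10*ax).round(1))
p,e=tri(c,T(242,280),s,S(300,165)); print("top mid tri",inv(p).round(1),e)
E
```

```text
bosscentre [46.   2.5 42. ]
62 [array([82.8,  2.3, 73.5]), array([46.1, -0.1, 94.7])] len 42.5 angle from ex 3.3 mid [59.4  1.1 75.5]
64 [array([82.6,  2.3, 74.8]), array([45.9, -0.1, 96. ])] len 42.4 angle from ex 3.3 mid [59.3  1.1 76.7]
66 [array([82.4,  2.2, 76.1]), array([45.8, -0.2, 97.2])] len 42.4 angle from ex 3.3 mid [59.1  1.  78. ]
top mid tri [65.5  1.4 77.2] 0.5678774361246907
```

```bash
python3 - <<'E'
from h import *
crop("top",318,236,348,298,10,"pics/t3.png")
c=camera("top"); s=camera("side")
yaw=np.radians(6.66); Rz=R.from_euler("z",yaw); t=np.array([567.1,-46.0,0])
inv=lambda p:Rz.inv().apply(p-t)
S=lambda x,y:(240+(x+.5)/6-.5,185+(y+.5)/6-.5)
T=lambda x,y:(210+(x+.5)/5-.5,205+(y+.5)/5-.5)
print("pivot",[x for x in tri(c,T(598,195),s,S(432,335))], inv(tri(c,T(598,195),s,S(432,335))[0]))
for q in ((598,195),(603,255),(622,430),(620,405)): print(q,inv(onz(c,[T(*q)],88)[0]).round(1))
E
```

```text
pivot [array([ 586.91460493, -137.3820412 ,   75.59166388]), np.float64(2.1756300969864544)] [  9.08264668 -93.06342757  75.59166388]
(598, 195) [  9.  -93.1  88. ]
(603, 255) [-15.9 -92.8  88. ]
(622, 430) [-88.3 -94.   88. ]
(620, 405) [-78.  -94.1  88. ]
```

View pics/t3.png

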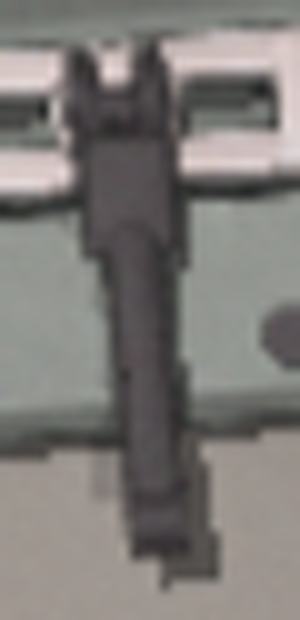

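```bash
cat >> h.py <<'E'
yaw=np.radians(6.66); RZ=R.from_euler("z",yaw); T0=np.array([567.0,-45.2,0])
own=lambda p:RZ.inv().apply(np.array(p)-T0)
wld=lambda p:RZ.apply(np.array(p,float))+T0
# tool with y=own y, x=-own x, z=down, then tilted by a (rad) about own y (tool z -> toward -x for a>0), spun b about tool z
def ori(a=0,b=0): return RZ*R.from_euler("y",a)*R.from_matrix(np.diag([-1.,1,-1]))*R.from_euler("z",b)
def delta(p,Ro):
    s=st(); Rc=R.from_rotvec(s["orientation"])
    print("own now",own(s["tcp_pos"]).round(1),"turn",(Rc.inv()*Ro).as_rotvec().round(3),"shift(in current axes)",Rc.inv().apply(wld(p)-s["tcp_pos"]).round(1),"shift(in target axes)",Ro.inv().apply(wld(p)-s["tcp_pos"]).round(1))
E
python3 - <<'E'
from h import *
delta([-60,-95,150],ori())
print(ori().as_matrix().round(3))
E
python3 -m handwheel '0 0 -0.142 0 0 0 0; 0 0 -0.142 0 0 0 0; 0 0 -0.142 0 0 0 0; 0 0 -0.142 0 0 0 0'
python3 - <<'E'
from h import *
delta([-60,-95,150],ori())
E
```

```text
t 0.65 tcp [273.4 562.  250.3] rv [0.705 3.061 0.   ] F [ 0.1 -0.3  0.2] w 85.2 q [ 0.99  0.22  1.53  0.    1.39 -0.13]
own now [-221.2  637.2  250.3] turn [ 0.     0.    -0.569] shift(in current axes) [-530.3 -530.   100.3] shift(in target axes) [-161.2 -732.2  100.3]
[[-0.993 -0.116  0.   ]
 [-0.116  0.993  0.   ]
 [-0.     0.    -1.   ]]
t: 1.05
tcp_pos: [273.4, 562.0, 250.3]
orientation: [-0.19, 3.136, 0.0]
force: [-0.2, -0.2, -1.1]
grip_width: 42.5
t 1.05 tcp [273.4 562.  250.3] rv [-0.19   3.136  0.   ] F [-0.2 -0.2 -1.1] w 42.5 q [ 0.99  0.22  1.53  0.    1.39 -0.7 ]
own now [-221.2  637.2  250.3] turn [0.    0.    0.005] shift(in current axes) [-157.7 -732.9  100.3] shift(in target axes) [-161.2 -732.2  100.3]
```

```bash
python3 -m handwheel '0 0 0 -4 -20 0 0; 0 0 0.005 -8 -36 0 0; 0 0 0 -8 -36 0 0; 0 0 0 -8 -36 0 0; 0 0 0 -8 -36 0 0; 0 0 0 -8 -36 0 0; 0 0 0 -8 -36 0 0; 0 0 0 -8 -36 0 0; 0 0 0 -8 -36 0 0; 0 0 0 -8 -36 0 0; 0 0 0 -8 -36 0 0; 0 0 0 -8 -36 0 0'
python3 -m handwheel '0 0 0 -8 -36 0 0; 0 0 0 -8 -36 0 0; 0 0 0 -8 -36 0 0; 0 0 0 -8 -36 0 0; 0 0 0 -8 -36 0 0; 0 0 0 -8 -36 0 0; 0 0 0 -8 -36 0 0; 0 0 0 -8 -36 0 0; 0 0 0 -8 -28 0 0; 0 0 0 -5 0 20 0; 0 0 0 0 0 30 0; 0 0 0 0 0 30 0'
python3 - <<'E'
from h import *
delta([-60,-95,86.5],ori())
crop("side",220,120,380,300,4,"pics/s4.png")
E
```

```text
t: 2.25
tcp_pos: [411.2, 157.4, 250.7]
orientation: [-0.173, 3.136, 0.0]
force: [1.0, -0.6, -0.1]
grip_width: 42.7
t: 3.45
tcp_pos: [522.7, -147.5, 170.0]
orientation: [-0.172, 3.135, -0.001]
force: [0.7, 0.2, -0.1]
grip_width: 42.8
t 3.45 tcp [ 522.7 -147.5  170. ] rv [-1.720e-01  3.135e+00 -1.000e-03] F [ 0.7  0.2 -0.1] w 42.8 q [-0.42  0.1   1.82  0.    1.22 -2.1 ]
own now [-55.9 -96.5 170. ] turn [-0.001  0.002 -0.007] shift(in current axes) [ 4.3  1.5 83.5] shift(in target axes) [ 4.1  1.5 83.5]
```

View pics/s4.png

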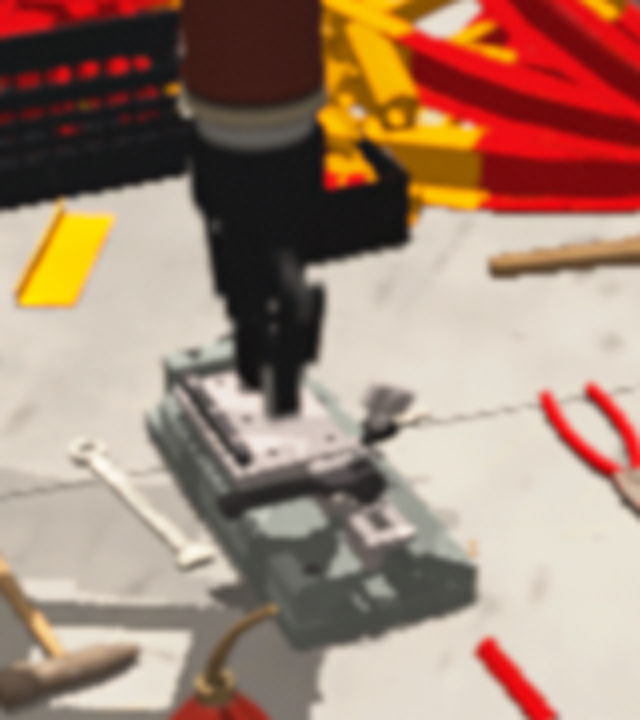

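The side view shows the fingers above the handle, tips at about (285,405) in the crop and clear of everything. Descending and closing on the handle.

```bash
python3 -m handwheel '0 0 -0.007 4 1.5 15 0; 0 0 0 0 0 20 0; 0 0 0 0 0 20 0; 0 0 0 0 0 18 0; 0 0 0 0 0 10 0; 0 0 0 0 0 0 0.3; 0 0 0 0 0 0 0.7; 0 0 0 0 0 0 1; 0 0 0 0 0 0 1; 0 0 0 0 0 0 1' 30
python3 - <<'E'
from h import *
delta([-60,-95,86.5],ori())
crop("side",220,120,380,300,4,"pics/s5.png")
E
```

```text
t: 4.5
tcp_pos: [518.9, -146.5, 88.6]
orientation: [-0.184, 3.134, -0.002]
force: [-1.5, -1.6, 4.1]
grip_width: 11.3
t 4.50 tcp [ 518.9 -146.5   88.6] rv [-1.840e-01  3.134e+00 -2.000e-03] F [-1.5 -1.6  4.1] w 11.3 q [-0.42  0.19  1.88 -0.    1.06 -2.11]
own now [-59.5 -95.   88.6] turn [-0.002  0.002  0.001] shift(in current axes) [ 0.5 -0.   2.1] shift(in target axes) [ 0.5 -0.   2.1]
```

View pics/s5.png

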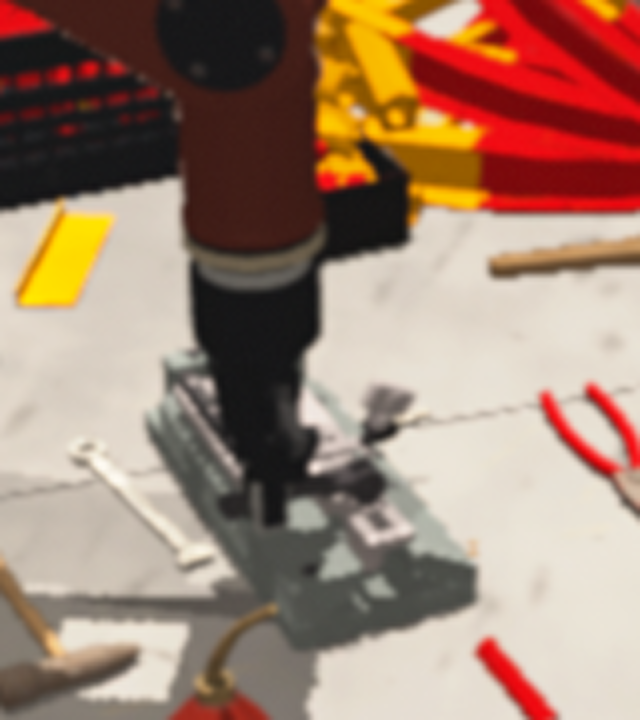

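Gripped (opening 11.3 mm for a 12 mm handle). Now lifting along the arc about the pivot, tool kept vertical so the handle turns in the pads.

```bash
python3 -m handwheel '0 0 0 -1.0 0 -6.4 1; 0 0 0 -1.7 0 -6.3 1; 0 0 0 -3.6 0 -9 1; 0 0 0 -5 0 -8.4 1' 25
python3 -m handwheel '0 0 0 -6.1 0 -7.5 1; 0 0 0 -7.3 0 -6.5 1; 0 0 0 -8.1 0 -5.4 1; 0 0 0 -8.8 0 -4.1 1; 0 0 0 -9.3 0 -2.8 1; 0 0 0 -9.7 0 -1.3 1; 0 0 0 -6.4 0 0 1; 0 0 0 0 0 0 1; 0 0 0 0 0 0 1'
python3 - <<'E'
from h import *
delta([7.5,-95,146.5],ori())
crop("side",220,120,380,300,4,"pics/s6.png")
E
```

```text
t: 4.95
tcp_pos: [527.5, -145.2, 116.1]
orientation: [0.184, -3.132, 0.001]
force: [-0.5, -7.6, -7.3]
grip_width: 11.1
t: 5.85
tcp_pos: [583.7, -138.8, 144.8]
orientation: [0.184, -3.134, 0.002]
force: [-2.4, -4.6, 0.5]
grip_width: 11.3
t 5.85 tcp [ 583.7 -138.8  144.8] rv [ 1.840e-01 -3.134e+00  2.000e-03] F [-2.4 -4.6  0.5] w 11.3 q [-0.36  0.26  1.69 -0.    1.2  -2.05]
own now [  5.8 -94.9 144.8] turn [-0.001 -0.003  0.001] shift(in current axes) [-1.7 -0.1 -1.7] shift(in target axes) [-1.7 -0.1 -1.7]
```

View pics/s6.png

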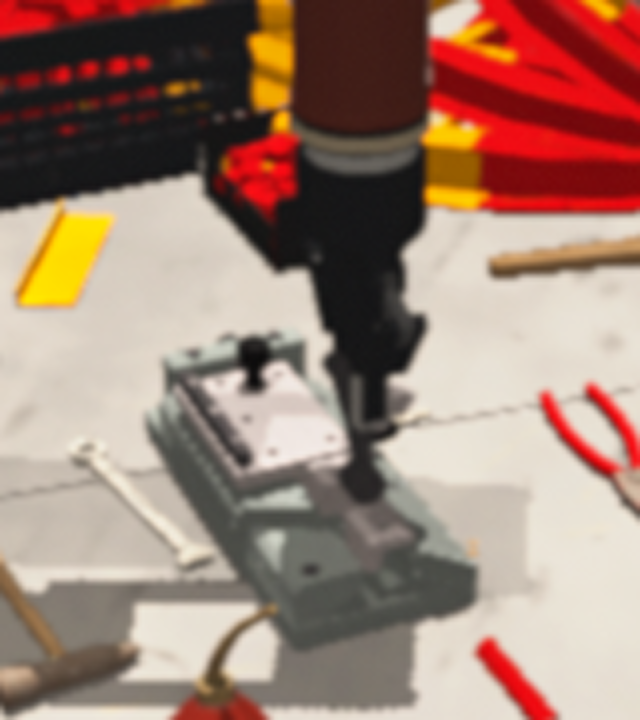

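The lever stands upright in the jaws. Releasing, rising clear (lever top about 175 mm), and heading for a tilted approach along the gib screw's axis.

```bash
python3 -m handwheel '0 0 0 0 0 0 0.4; 0 0 0 0 0 0 0.2; 0 0 0 0 0 0 0.2; 0 0 0 0 0 -15 0.2; 0 0 0 0 0 -30 0.2; 0 0 0 0 0 -30 0.2; 0 0 0 0 0 -25 0.1'
python3 - <<'E'
from h import *
crop("side",220,120,380,300,4,"pics/s7.png")
ax=np.array([.5,0,.866]); h=np.array([64,0,74])
delta(h+90*ax,ori(np.pi/6,-0.05)); 
E
```

```text
t: 6.6
tcp_pos: [585.1, -137.9, 248.2]
orientation: [-0.184, 3.134, -0.001]
force: [0.2, 0.3, -0.5]
grip_width: 38.7
t 6.65 tcp [ 587.1 -138.6  253.3] rv [-0.184  3.127 -0.006] F [ 3.  -1.2  4.3] w 38.4 q [-0.36  0.16  1.59  0.    1.38 -2.05]
own now [  9.1 -95.1 253.3] turn [-0.018  0.532 -0.049] shift(in current axes) [-99.1  95.4 101.8] shift(in target axes) [-141.7   88.2   37.8]
```

View pics/s7.png

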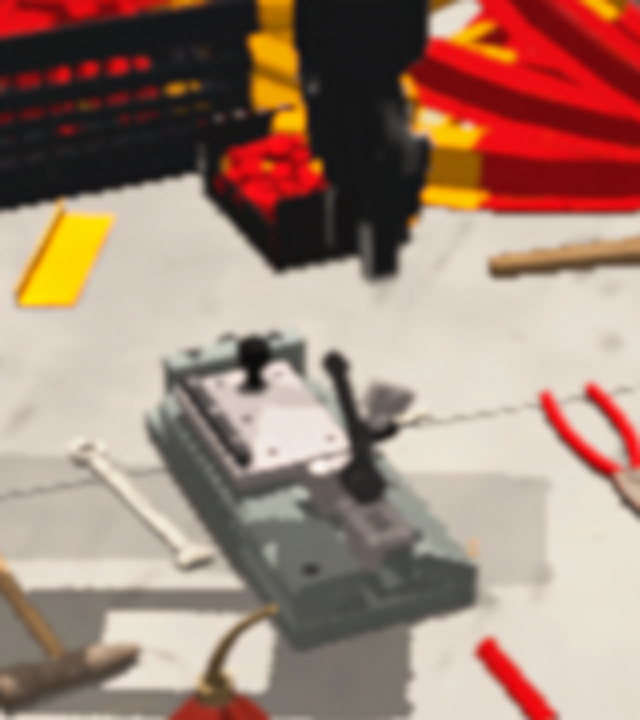

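The lever stands free, tip at about (335,360), hub (368,485) of the crop. I'll check its angle by projecting the given handle geometry at a few angles.

```bash
python3 - <<'E'
from h import *
s=camera("side")
for th in(1.2,1.3,1.4,1.5,1.6):
    L=R.from_euler("y",th).apply([-91,0,5])+[5,-95,81.5]
    print(th,((proj(s,wld([L,[5,-95,81.5]]))-[220,120])*4).round(0).tolist())
E
python3 -m handwheel '0 0.131 0 0 20 0 0; 0 0.131 0 0 25 0 0; 0 0.131 0 0 25 0 0; 0 0.131 0 0 20 0 0; 0 0 -0.05 -30 0 0 0; 0 0 0 -30 0 0 0; 0 0 0 -30 0 0 0;0 0 0 -30 0 0 0'
python3 - <<'E'
from h import *
ax=np.array([.5,0,.866]); h=np.array([64,0,74])
delta(h+60*ax,ori(np.pi/6,-0.05)); 
E
```

```text
1.2 [[317.0, 362.0], [363.0, 476.0]]
1.3 [[331.0, 356.0], [363.0, 476.0]]
1.4 [[345.0, 350.0], [363.0, 476.0]]
1.5 [[359.0, 346.0], [363.0, 476.0]]
1.6 [[373.0, 343.0], [363.0, 476.0]]
t: 7.5
tcp_pos: [677.3, -31.4, 183.9]
orientation: [0.219, -2.608, 0.023]
force: [0.3, -0.4, -0.5]
grip_width: 42.6
t 7.50 tcp [677.3 -31.4 183.9] rv [ 0.219 -2.608  0.023] F [ 0.3 -0.4 -0.5] w 42.6 q [-0.11  0.81  0.92 -0.12  1.92 -1.86]
own now [111.2   0.9 183.9] turn [-0.    -0.001  0.001] shift(in current axes) [-14.1  -1.6  58.7] shift(in target axes) [-14.   -1.6  58.8]
```

```bash
python3 - <<'E'
from h import *
crop("side",280,190,345,260,8,"pics/s8.png")
crop("top",260,180,360,280,6,"pics/t8.png")
E
```

```text
(no output)
```

View pics/s8.png

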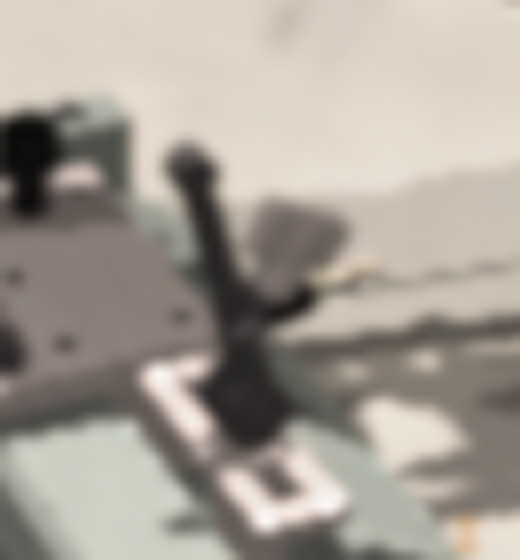

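View pics/t8.png

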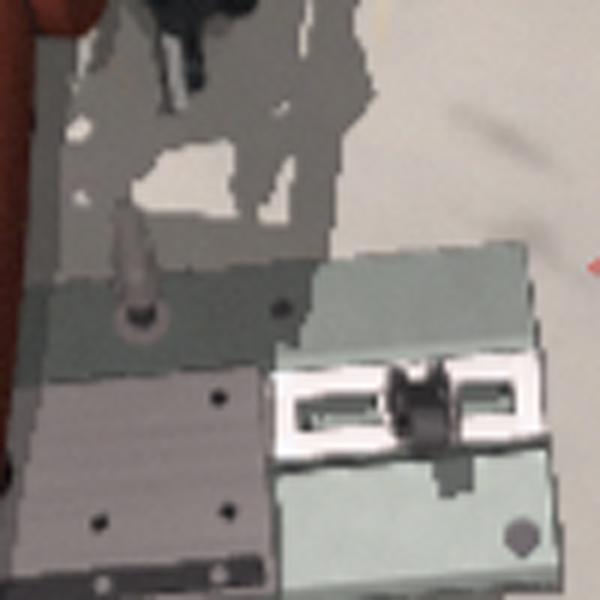

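```bash
python3 - <<'E'
from h import *
c=camera("top"); s=camera("side")
for tq in((425,425),(425,415),(425,435)):
    p,e=tri(c,[(260+tq[0]/6-.4,180+tq[1]/6-.4)],s,[(303.3,209.7)]); print(own(p).round(1),e.round(1))
for th in(1.2,1.3,1.4,1.5,1.6):
    L=R.from_euler("y",th).apply([-91,0,0])+[5,-95,81.5]
    print(th,L.round(0),((proj(s,wld([L,[5,-95,81.5]]))-[280,190])*8+4).round(0).tolist(),((proj(c,wld([L,[5,-95,81.5]]))-[260,180])*6+3).round(0).tolist())
E
```

```text
[-11.7 -92.7 166.6] 0.5
[ -9.9 -92.5 166.3] 3.6
[-13.4 -92.9 166.9] 2.6
1.2 [-28. -95. 166.] [[143.0, 178.0], [249.0, 396.0]] [[437.0, 476.0], [422.0, 398.0]]
1.3 [-19. -95. 169.] [[170.0, 163.0], [249.0, 396.0]] [[435.0, 449.0], [422.0, 398.0]]
1.4 [-10. -95. 171.] [[198.0, 151.0], [249.0, 396.0]] [[433.0, 421.0], [422.0, 398.0]]
1.5 [ -1. -95. 172.] [[226.0, 141.0], [249.0, 396.0]] [[430.0, 393.0], [422.0, 398.0]]
1.6 [  8. -95. 172.] [[255.0, 134.0], [249.0, 396.0]] [[427.0, 364.0], [422.0, 398.0]]
```

The tip triangulates to own (-11.7, -92.7, 167), which means about 1.27 to 1.43 rad. That margin over 1.2 is thin because the handle slid towards the pad edge. I'll grip it again nearer the tip and bring it further up before touching the screw.

```bash
python3 - <<'E'
from h import *
ax=np.array([.5,0,.866])
delta(np.array([-9,-94.5,152])+90*ax,ori(np.pi/6,-0.05)); 
delta(np.array([-9,-94.5,152]),ori(np.pi/6,-0.05)); 
E
python3 -m handwheel '0 0 0.05 20 -20 0 0; 0 0 0 25 -25 0 0; 0 0 0 25 -25 0 0; 0 0 0 14 -25 0 0; 0 0 0 0 0 0 0'
python3 - <<'E'
from h import *
delta(np.array([-9,-94.5,152]),ori(np.pi/6,0)); 
E
```

```text
t 7.70 tcp [676.  -31.7 183.2] rv [ 0.219 -2.605  0.023] F [-0.4  0.7 -0.1] w 42.7 q [-0.11  0.81  0.92 -0.12  1.92 -1.86]
own now [109.8   0.7 183.2] turn [ 0.    -0.004  0.002] shift(in current axes) [ 92.1 -90.6  -3.2] shift(in target axes) [ 91.9 -90.7  -3.5]
t 7.70 tcp [676.  -31.7 183.2] rv [ 0.219 -2.605  0.023] F [-0.4  0.7 -0.1] w 42.7 q [-0.11  0.81  0.92 -0.12  1.92 -1.86]
own now [109.8   0.7 183.2] turn [ 0.    -0.004  0.002] shift(in current axes) [ 91.8 -90.6  86.8] shift(in target axes) [ 91.9 -90.7  86.4]
t: 8.2
tcp_pos: [615.5, -139.6, 230.9]
orientation: [0.147, -2.619, 0.044]
force: [0.4, 0.2, 0.4]
grip_width: 42.3
t 8.20 tcp [ 615.5 -139.6  230.9] rv [ 0.147 -2.619  0.044] F [0.4 0.2 0.4] w 42.3 q [-0.26  0.63  1.1  -0.19  1.89 -1.96]
own now [ 37.2 -99.4 230.9] turn [-0.001  0.004 -0.005] shift(in current axes) [ 1.   5.  91.4] shift(in target axes) [ 0.6  4.9 91.4]
```

```bash
python3 -m handwheel '0 0 0 0.8 5 20 0; 0 0 0 0 0 25 0; 0 0 0 0 0 25 0; 0 0 0 0 0 15 0; 0 0 0 0 0 6 0.3; 0 0 0 0 0 0 0.7; 0 0 0 0 0 0 1; 0 0 0 0 0 0 1; 0 0 0 0 0 0 1' 40
python3 -m handwheel '0 0 0 -4 0 -2.5 1; 0 0 0 -4 0 -2.5 1; 0 0 0 -4 0 -2.5 1; 0 0 0 -3 0 -2.5 1; 0 0 0 0 0 0 1; 0 0 0 0 0 0 1'
python3 - <<'E'
from h import *
st()
crop("side",280,150,345,260,7,"pics/s9.png")
E
```

```text
t: 9.1
tcp_pos: [570.4, -139.8, 148.5]
orientation: [0.151, -2.615, 0.049]
force: [-0.3, -14.7, -7.4]
grip_width: 11.1
t: 9.7
tcp_pos: [587.1, -137.9, 149.5]
orientation: [0.15, -2.612, 0.049]
force: [-3.8, -14.8, -6.1]
grip_width: 11.3
t 9.70 tcp [ 587.1 -137.9  149.5] rv [ 0.15  -2.612  0.049] F [ -3.8 -14.8  -6.1] w 11.3 q [-0.26  0.64  1.25 -0.19  1.75 -1.93]
```

View pics/s9.png

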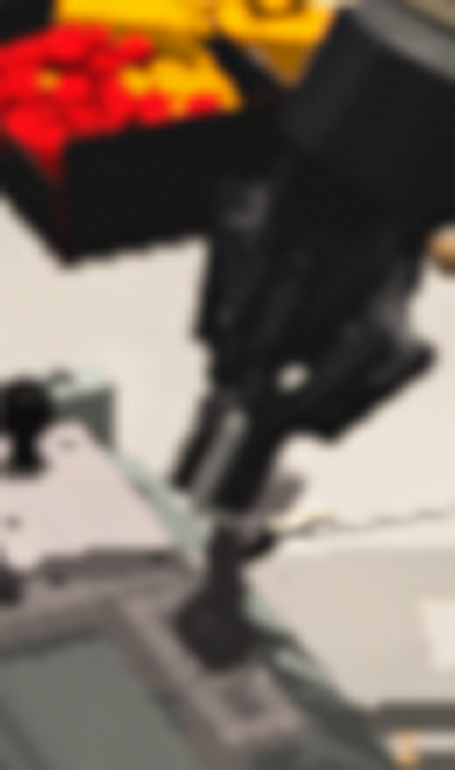

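```bash
python3 -m handwheel '0 0 0 0 0 0 0.4; 0 0 0 0 0 0 0.1; 0 0 0 0 0 -15 0; 0 0 0 0 0 -30 0; 0 0 0 0 0 -30 0; 0 0 0 0 0 -15 0; 0 0 0 0 0 0 0'
python3 - <<'E'
from h import *
c=crop("side",280,190,345,260,8,"pics/s10.png")
ax=np.array([.5,0,.866]); h=np.array([64,0.3,74])
delta(h+60*ax,ori(np.pi/6,-0.05)); 
E
```

```text
t: 10.45
tcp_pos: [635.0, -128.2, 231.1]
orientation: [0.155, -2.621, 0.044]
force: [1.1, 0.6, 0.8]
grip_width: 42.7
t 10.50 tcp [ 633.8 -128.2  229. ] rv [ 0.155 -2.618  0.043] F [ 0.2 -0.4 -0.2] w 42.7 q [-0.24  0.68  1.04 -0.19  1.92 -1.94]
own now [ 56.7 -90.2 229. ] turn [-0.002  0.003 -0.049] shift(in current axes) [-83.7  90.5  70.7] shift(in target axes) [-88.2  86.2  70.6]
```

View pics/s10.png

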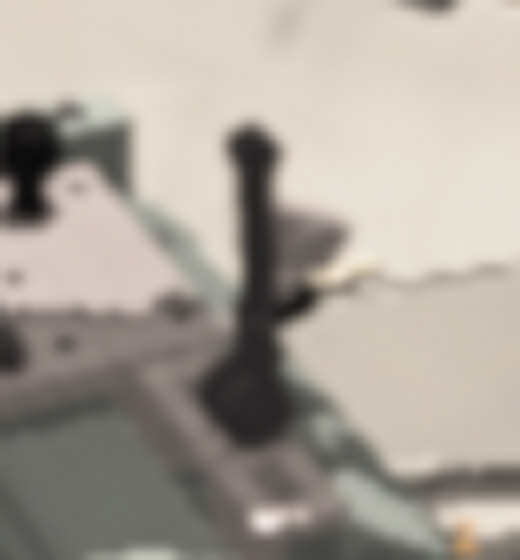

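The lever tip is now at (252,145), over the hub at (248,400). That is about 1.55 rad, well upright. Now the gib screw.

```bash
python3 -m handwheel '0 0 -0.05 0 0 0 0; 0 0 0 -20 20 0 0; 0 0 0 -25 25 0 0; 0 0 0 -25 25 0 0; 0 0 0 -18 16 20 0; 0 0 0 0 0 25 0; 0 0 0 0 0 20 0; 0 0 0 0 0 0 0'
python3 - <<'E'
from h import *
ax=np.array([.5,0,.866]); h=np.array([64,0.3,74])
delta(h+5*ax,ori(np.pi/6,-0.05)); 
crop("side",290,180,350,250,8,"pics/s11.png")
crop("top",250,170,320,240,8,"pics/t11.png")
E
```

```text
t: 11.3
tcp_pos: [658.0, -33.7, 124.5]
orientation: [0.219, -2.6, 0.021]
force: [0.7, -0.5, 0.4]
grip_width: 42.5
t 11.30 tcp [658.  -33.7 124.5] rv [ 0.219 -2.6    0.021] F [ 0.7 -0.5  0.4] w 42.5 q [-0.12  0.82  1.03 -0.12  1.82 -1.85]
own now [ 91.7   0.9 124.5] turn [ 0.002 -0.009  0.002] shift(in current axes) [-1.7 -0.7 52.6] shift(in target axes) [-1.3 -0.6 52.6]
```

View pics/s11.png

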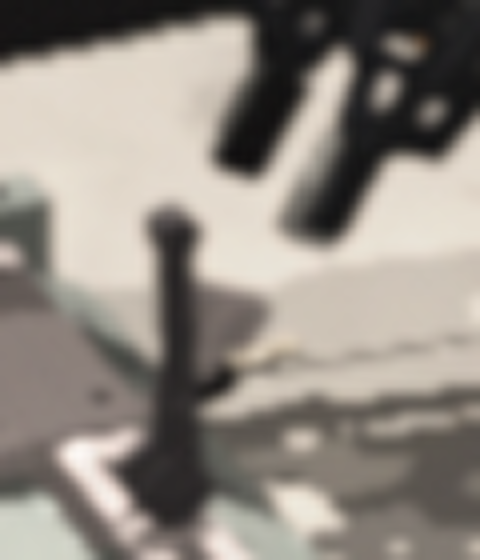

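View pics/t11.png

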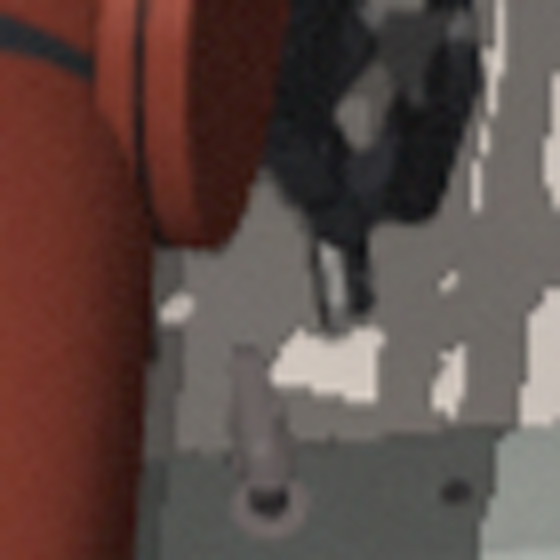

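```bash
python3 - <<'E'
from h import *
c=camera("top"); s=camera("side")
st_=get_state(); p=st_["tcp_pos"]; Ro=R.from_rotvec(st_["orientation"])
for o in ([0,-21,6],[0,21,6],[0,0,6],[0,-21,51+6],[0,0,52],[0,0,90]):
    P=p+Ro.apply(o); print(o,((proj(c,P)-[250,170])*8+4).round(0),((proj(s,P)-[290,180])*8+4).round(0))
E
```

```text
[0, -21, 6] [[324. 271.]] [[329. 186.]]
[0, 21, 6] [[158. 293.]] [[269. 127.]]
[0, 0, 6] [[241. 282.]] [[299. 156.]]
[0, -21, 57] [[340. 394.]] [[257. 321.]]
[0, 0, 52] [[258. 393.]] [[235. 277.]]
[0, 0, 90] [[272. 480.]] [[183. 376.]]
```

```bash
python3 - <<'E'
from h import *
c=camera("top"); s=camera("side")
im=c["pixels"]
print(own(onz(c,[(250+(270-4)/8,170+(505-4)/8)],42)[0]).round(1))
P=wld([[64,0,74],[64+5,0,74+8.66],[45.5,0,42],[64-6,0,74-10.4]])
print(((proj(c,P)-[250,170])*8+4).round(0).tolist(),((proj(s,P)-[290,180])*8+4).round(0).tolist())
st()
E
```

```text
[45.7  1.  42. ]
[[261.0, 422.0], [257.0, 399.0], [274.0, 505.0], [265.0, 450.0]] [[217.0, 310.0], [231.0, 284.0], [167.0, 406.0], [201.0, 342.0]]
t 11.60 tcp [662.7 -34.7 130.7] rv [ 0.218 -2.611  0.024] F [-0.2  0.3  0.8] w 42.7 q [-0.12  0.81  1.02 -0.12  1.82 -1.85]
```

```bash
python3 - <<'E'
from h import *
ax=np.array([.5,0,.866]); h=np.array([64,0.6,74])
delta(h+5*ax,ori(np.pi/6,-0.05)); 
E
```

```text
t 11.60 tcp [662.7 -34.7 130.7] rv [ 0.218 -2.611  0.024] F [-0.2  0.3  0.8] w 42.7 q [-0.12  0.81  1.02 -0.12  1.82 -1.85]
own now [ 96.3  -0.7 130.7] turn [-0.001  0.002  0.   ] shift(in current axes) [-0.3  1.3 60.2] shift(in target axes) [-0.5  1.2 60.2]
```

```bash
python3 -m handwheel '0 0 0 -0.4 1.2 15 0; 0 0 0 0 0 20 0; 0 0 0 0 0 15 0; 0 0 0 0 0 10 0; 0 0 0 0 0 0 0; 0 0 0 0 0 0 0.3'
python3 -m handwheel '0 0 0 0 0 0 0.7; 0 0 0 0 0 0 1; 0 0 0 0 0 0 1; 0 0 0 0 0 0 1; 0 0 0 0 0 0 1' 40
python3 - <<'E'
from h import *
ax=np.array([.5,0,.866]); h=np.array([64,0.6,74])
delta(h+5*ax,ori(np.pi/6,-0.05)); print(get_state()["wrist_torque"].round(2))
crop("side",290,180,350,250,8,"pics/s12.png")
E
```

```text
t: 12.2
tcp_pos: [632.6, -36.9, 77.8]
orientation: [0.218, -2.61, 0.024]
force: [-0.8, 0.9, 0.1]
grip_width: 30.4
t: 12.7
tcp_pos: [633.2, -37.4, 78.3]
orientation: [0.218, -2.612, 0.025]
force: [3.8, -3.8, 5.7]
grip_width: 12.9
t 12.70 tcp [633.2 -37.4  78.3] rv [ 0.218 -2.612  0.025] F [ 3.8 -3.8  5.7] w 12.9 q [-0.12  0.8   1.15 -0.12  1.71 -1.85]
own now [66.6  0.1 78.3] turn [-0.002  0.002  0.   ] shift(in current axes) [0.1 0.5 0. ] shift(in target axes) [0.1 0.5 0. ]
[-0.63 -0.41  0.38]
```

View pics/s12.png

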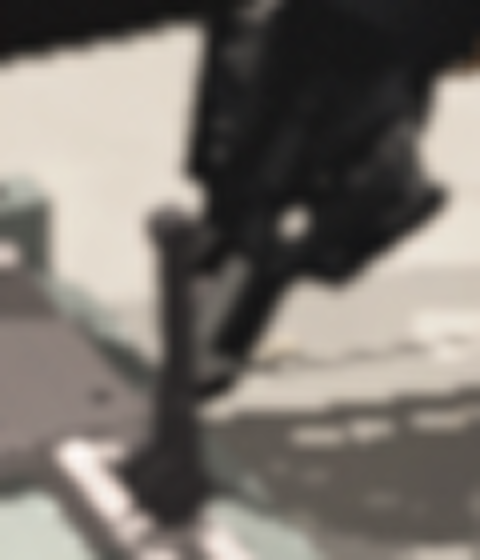

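```bash
python3 -m handwheel '0 0 0 0 0 0 1; 0 0 0 0 0 0 1; 0 0 0 0 0 0 1' 40
python3 - <<'E'
from h import *
s=st(); print(R.from_rotvec(s["orientation"]).inv().apply(s["wrist_torque"]).round(2),R.from_rotvec(s["orientation"]).inv().apply(s["force"]).round(1))
E
```

```text
t: 13.05
tcp_pos: [633.1, -37.4, 78.3]
orientation: [0.218, -2.612, 0.025]
force: [3.4, -3.3, 5.3]
grip_width: 12.9
t 13.05 tcp [633.1 -37.4  78.3] rv [ 0.218 -2.612  0.025] F [ 3.4 -3.3  5.3] w 12.9 q [-0.12  0.8   1.15 -0.12  1.71 -1.85]
[ 0.75 -0.29 -0.01] [ 0.2 -3.7 -6. ]
```

The opening of 12.9 mm is too wide for a 10 mm wing, and the tool is pushed back by 6 N along its axis. The tips are probably resting on the 17 mm collar, so I'll open a little, back off 5 mm and grip again.

```bash
python3 -m handwheel '0 0 0 0 0 0 0.5; 0 0 0 0 0 -2.5 0.4; 0 0 0 0 0 -2.5 0.4; 0 0 0 0 0 0 0.7; 0 0 0 0 0 0 1; 0 0 0 0 0 0 1; 0 0 0 0 0 0 1; 0 0 0 0 0 0 1' 40
python3 - <<'E'
from h import *
s=st(); print(R.from_rotvec(s["orientation"]).inv().apply(s["wrist_torque"]).round(2),R.from_rotvec(s["orientation"]).inv().apply(s["force"]).round(1))
ax=np.array([.5,0,.866]); h=np.array([64,0.6,74])
delta(h+10*ax,ori(np.pi/6,-0.05)); 
E
```

```text
t: 13.85
tcp_pos: [634.6, -37.0, 81.4]
orientation: [0.218, -2.609, 0.025]
force: [1.6, -4.5, 0.7]
grip_width: 9.1
t 13.85 tcp [634.6 -37.   81.4] rv [ 0.218 -2.609  0.025] F [ 1.6 -4.5  0.7] w 9.1 q [-0.12  0.8   1.14 -0.12  1.72 -1.85]
[ 0.87 -0.21 -0.07] [-0.3 -4.7 -1.1]
t 13.85 tcp [634.6 -37.   81.4] rv [ 0.218 -2.609  0.025] F [ 1.6 -4.5  0.7] w 9.1 q [-0.12  0.8   1.14 -0.12  1.72 -1.85]
own now [68.1  0.3 81.4] turn [-0.001 -0.     0.   ] shift(in current axes) [-0.2  0.3 -1.5] shift(in target axes) [-0.2  0.3 -1.5]
```

Now 9.1 mm (the 12 mm handle read 11.3 mm, so this fits a 10 mm bar), and square. Turning clockwise (+ about tool z), watching the twist torque.

```bash
cat > tq.py <<'E'
from h import *
s=st(); Rc=R.from_rotvec(s["orientation"]); print("tool torque",Rc.inv().apply(s["wrist_torque"]).round(3),"tool F",Rc.inv().apply(s["force"]).round(1))
rel=(ori(np.pi/6,0).inv()*Rc).as_rotvec(); print("spin from base",rel.round(3))
E
python3 tq.py; python3 -m handwheel '0 0 0.12 0 0 0 1; 0 0 0.14 0 0 0 1; 0 0 0.14 0 0 0 1' 40 >/dev/null; python3 tq.py
```

```text
t 13.85 tcp [634.6 -37.   81.4] rv [ 0.218 -2.609  0.025] F [ 1.6 -4.5  0.7] w 9.1 q [-0.12  0.8   1.14 -0.12  1.72 -1.85]
tool torque [ 0.871 -0.211 -0.075] tool F [-0.3 -4.7 -1.1]
spin from base [ 0.001  0.    -0.05 ]
t 14.15 tcp [634.6 -36.5  81.3] rv [-0.313 -2.609  0.165] F [ 1.4 -2.9 -0.2] w 8.7 q [-0.12  0.8   1.14 -0.12  1.72 -1.44]
tool torque [ 0.334 -0.596 -0.003] tool F [-2.  -2.5 -0.3]
spin from base [ 0.    -0.     0.355]
```

```bash
python3 -m handwheel '0 0 0.1 0 0 0 1; 0 0 0.1 0 0 0 1; 0 0 0 0 0 0 1' 40 >/dev/null; python3 tq.py
```

```text
t 14.45 tcp [634.7 -36.3  81.2] rv [-0.568 -2.576  0.231] F [ 1.3 -2.3 -0.2] w 8.9 q [-0.12  0.8   1.14 -0.12  1.72 -1.25]
tool torque [ 0.075 -0.768  0.018] tool F [-2.1 -1.5 -0.3]
spin from base [ 0.   -0.    0.55]
```

```bash
python3 -m handwheel '0 0 0.08 0 0 0 1; 0 0 0.05 0 0 0 1; 0 0 0 0 0 0 1' 40 >/dev/null; python3 tq.py;  python3 -m handwheel '0 0 0.1 0 0 0 1; 0 0 0.05 0 0 0 1; 0 0 0 0 0 0 1' 40 >/dev/null; python3 tq.py
python3 - <<'E'
from h import *
crop("side",290,180,350,250,8,"pics/s13.png")
E
```

```text
t 14.75 tcp [634.7 -36.2  81.2] rv [-0.732 -2.543  0.274] F [ 2.9 -1.5 -0.7] w 8.9 q [-0.12  0.8   1.14 -0.12  1.71 -1.12]
tool torque [-0.206 -0.864  0.032] tool F [-3.2  0.3 -0.8]
spin from base [ 0.    -0.001  0.677]
t 15.05 tcp [634.8 -36.1  81.1] rv [-0.923 -2.492  0.323] F [ 3.5 -1.5 -2. ] w 9.0 q [-0.12  0.8   1.14 -0.12  1.71 -0.97]
tool torque [-0.505 -0.992 -0.577] tool F [-4.   1.5  0.1]
spin from base [ 0.    -0.001  0.826]
```

View pics/s13.png

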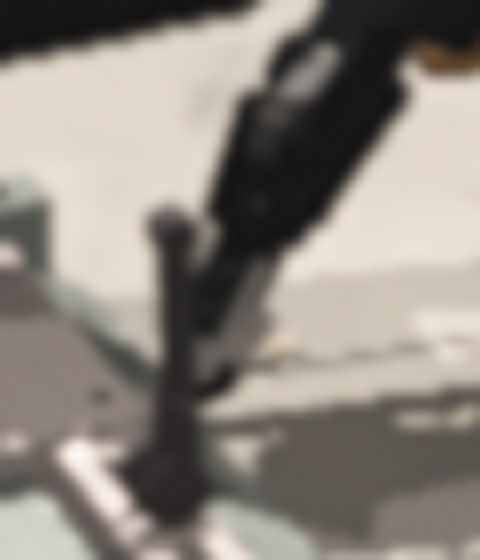

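The torque jumped to -0.58 N m between spin 0.68 and 0.83, so the screw has likely bottomed. A small further nudge will confirm it.

```bash
python3 -m handwheel '0 0 0.04 0 0 0 1; 0 0 0 0 0 0 1' 40 >/dev/null; python3 tq.py; python3 -m handwheel '0 0 -0.06 0 0 0 1; 0 0 0 0 0 0 1' >/dev/null; python3 tq.py; python3 -m handwheel '0 0 -0.06 0 0 0 1; 0 0 0 0 0 0 1'>/dev/null; python3 tq.py
```

```text
t 15.30 tcp [634.8 -36.1  81.1] rv [-0.974 -2.476  0.336] F [ 5.  -2.1 -1.6] w 9.1 q [-0.12  0.8   1.14 -0.12  1.71 -0.93]
tool torque [-0.684 -1.072 -0.979] tool F [-5.2  2.  -0.9]
spin from base [ 0.    -0.001  0.866]
t 15.50 tcp [634.7 -36.1  81.1] rv [-0.898 -2.499  0.316] F [ 4.6 -1.5 -3.3] w 9.0 q [-0.12  0.8   1.14 -0.12  1.71 -0.99]
tool torque [-0.899 -1.032 -0.361] tool F [-5.3  2.5  0.7]
spin from base [-0.    -0.001  0.806]
t 15.70 tcp [634.7 -36.2  81.1] rv [-0.824 -2.52   0.298] F [ 6.3 -1.1 -3.7] w 9.0 q [-0.12  0.8   1.14 -0.12  1.71 -1.05]
tool torque [-0.895 -1.126 -0.043] tool F [-6.5  3.5  0.1]
spin from base [-0.    -0.     0.749]
```

The torque line (about 10 N m/rad) crosses zero at spin ≈ 0.77, which is the bottom stop. So a quarter turn back is spin ≈ -0.75 to -0.80. q6 would be about -2.55, inside its range of -2.68.

```bash
python3 -m handwheel '0 0 -0.12 0 0 0 1; 0 0 -0.14 0 0 0 1; 0 0 -0.14 0 0 0 1; 0 0 -0.14 0 0 0 1; 0 0 -0.14 0 0 0 1; 0 0 -0.12 0 0 0 1' >/dev/null; python3 tq.py; python3 -m handwheel '0 0 -0.12 0 0 0 1; 0 0 -0.14 0 0 0 1; 0 0 -0.14 0 0 0 1; 0 0 -0.14 0 0 0 1; 0 0 -0.1 0 0 0 1; 0 0 -0.06 0 0 0 1; 0 0 0 0 0 0 1; 0 0 0 0 0 0 1; 0 0 0 0 0 0 1'>/dev/null; python3 tq.py
```

```text
t 16.30 tcp [634.5 -37.1  81.5] rv [ 0.223 -2.608  0.024] F [ 4.8 -2.8 -2.3] w 9.0 q [-0.12  0.8   1.14 -0.12  1.72 -1.85]
tool torque [ 0.663 -0.973  0.102] tool F [-4.8 -3.6 -0.2]
spin from base [ 0.001  0.    -0.054]
t 17.20 tcp [634.8 -37.9  81.6] rv [ 1.104 -2.393 -0.216] F [ 5.6 -4.9 -2.7] w 9.2 q [-0.12  0.8   1.14 -0.12  1.71 -2.54]
tool torque [ 1.54  -0.14  -0.127] tool F [-0.4 -7.9 -0.1]
spin from base [ 0.002  0.    -0.748]
```

```bash
python3 -m handwheel '0 0 0 0 0 0 0.5; 0 0 0 0 0 0 0.3; 0 0 0 0 0 0 0.2; 0 0 0 0 0 -15 0.2; 0 0 0 0 0 -25 0.2; 0 0 0 0 0 -30 0.2; 0 0 0 0 0 -30 0.2; 0 0 0.1 0 0 0 0.2; 0 0 0.1 0 0 0 0.2; 0 0 0 0 0 0 0.2' >/dev/null; python3 tq.py
python3 - <<'E'
from h import *
crop("top",250,190,340,270,8,"pics/t14.png")
crop("side",290,180,350,250,8,"pics/s14.png")
E
```

```text
t 18.20 tcp [683.9 -30.2 168. ] rv [ 0.859 -2.481 -0.151] F [ 0.3  0.3 -0.1] w 34.1 q [-0.11  0.84  0.9  -0.12  1.91 -2.36]
tool torque [ 0.146 -0.206 -0.   ] tool F [-0.4  0.1 -0. ]
spin from base [ 0.     0.001 -0.55 ]
```

View pics/t14.png

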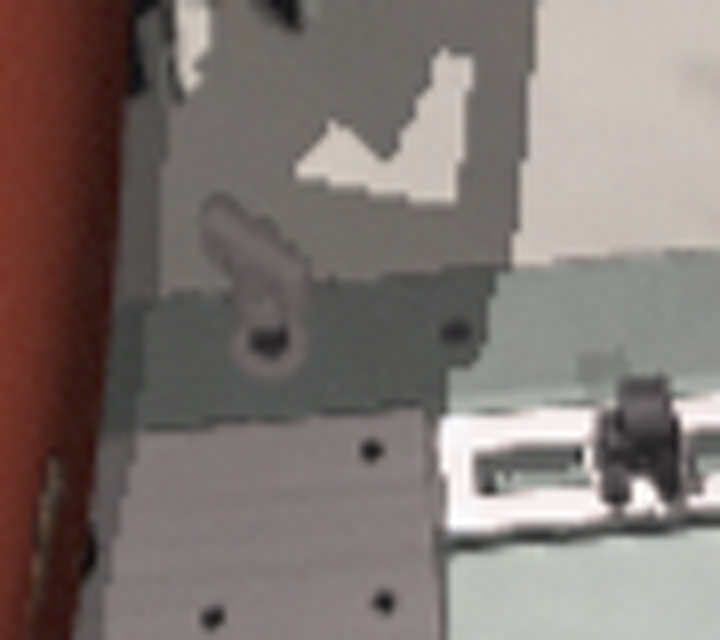

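View pics/s14.png

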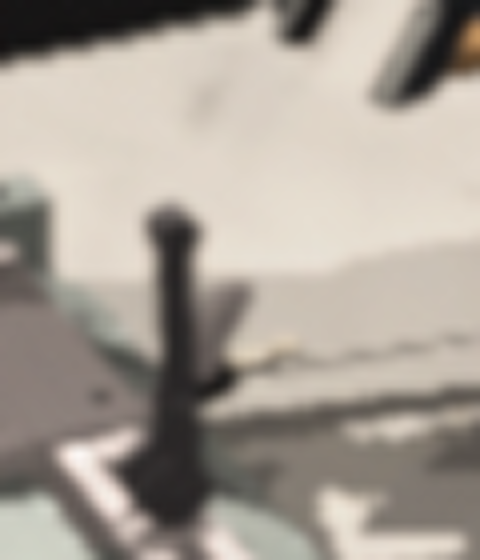

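```bash
python3 - <<'E'
from h import *
c=camera("top")
ax=np.array([.5,0,.866]); axw=RZ.apply(ax); P0=wld([64,0.5,74])+10*axw
o=[]
for q in((220,212),(290,287)):
    e,v=ray(c,[(250+(q[0]-3.5)/8,190+(q[1]-3.5)/8)]);v=v[0]; o.append(own(e+v*((P0-e)@axw)/(v@axw)))
d=o[0]-o[1]; print([x.round(1) for x in o],np.linalg.norm(d).round(1),np.degrees(np.arctan2(d[1],d@np.array([.866,0,-.5]))).round(1))
# knob
s=camera("side"); cv2.imwrite("pics/s15.png",cv2.resize(s["pixels"][180:250,240:320,::-1],None,fx=8,fy=8,interpolation=cv2.INTER_CUBIC))
E
```

```text
[array([77.5,  9.2, 77.7]), array([54.4, -8. , 91.1])] 31.7 32.8
```

View pics/s15.png

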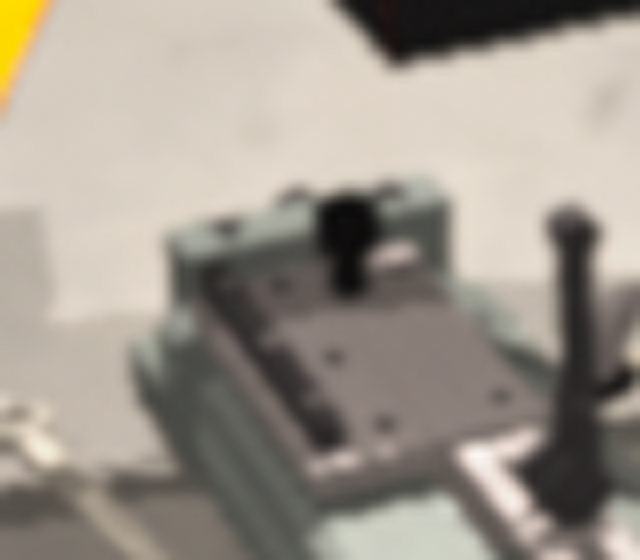

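The top-view estimate (33°) differs from the tool's 43° by about 10°, so I'll look closer before moving on.

```bash
python3 - <<'E'
from h import *
c=crop("top",270,208,298,238,20,"pics/t16.png")
s=crop("side",304,205,334,235,20,"pics/s16.png")
ax=np.array([.5,0,.866]); ex=np.array([.866,0,-.5]); ey=np.array([0,1,0])
for deg in (33,43,53):
    a=np.radians(deg); u=np.cos(a)*ex+np.sin(a)*ey; w=np.cross(ax,u)
    for z in (10,-12):
        P=np.array([[64,0.6,74]+z*ax+i*18*u+j*5*w for i,j in((1,1),(1,-1),(-1,-1),(-1,1))])
        print(deg,z,"top",((proj(c,wld(P))-[270,208])*20+10).round(0).astype(int).tolist(),"side",((proj(s,wld(P))-[304,205])*20+10).round(0).astype(int).tolist())
E
```

```text
33 10 top [[99, 157], [177, 109], [376, 320], [298, 369]] side [[325, 184], [384, 223], [265, 235], [205, 195]]
33 -12 top [[121, 284], [198, 236], [395, 446], [317, 495]] side [[250, 325], [309, 364], [188, 379], [129, 339]]
43 10 top [[82, 178], [149, 121], [394, 298], [327, 357]] side [[304, 172], [367, 210], [287, 247], [222, 208]]
43 -12 top [[104, 305], [170, 248], [412, 424], [345, 483]] side [[229, 313], [292, 351], [210, 391], [146, 352]]
53 10 top [[69, 201], [123, 136], [406, 274], [352, 341]] side [[282, 162], [348, 197], [309, 258], [241, 221]]
53 -12 top [[91, 328], [145, 264], [424, 401], [371, 467]] side [[207, 303], [273, 338], [233, 402], [165, 365]]
```

View pics/t16.png

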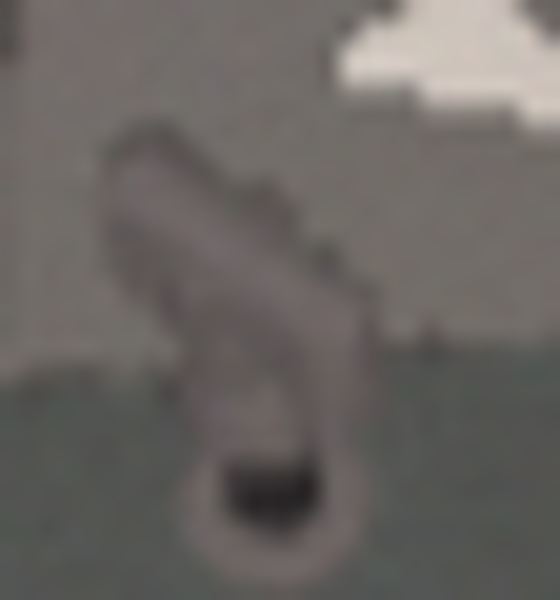

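View pics/s16.png

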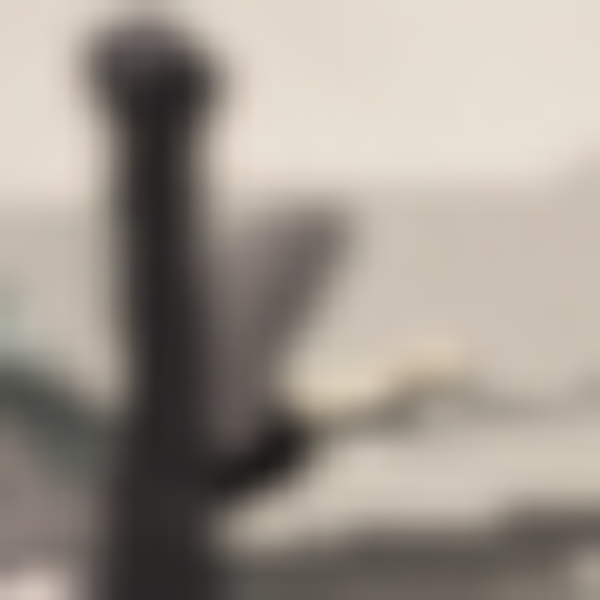

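The wing's far edge runs (165,125)-(365,295) in the top crop and its right corner in the side view is at (350,215). Both fit about 38-43°, in line with the tool's 43° (screw ≈ 1.45-1.52 rad), so I accept it. Next is the knob: return the spin, set the tool vertical and go above it.

```bash
python3 -m handwheel '0 0 0.137 0 0 -15 0; 0 0 0.137 0 0 -15 0; 0 0 0.137 0 0 0 0; 0 0 0.137 0 0 0 0; 0 -0.131 0 0 0 0 0; 0 -0.131 0 0 0 0 0; 0 -0.131 0 0 0 0 0; 0 -0.131 0 0 0 0 0; 0 0 0 0 0 0 0' >/dev/null
python3 - <<'E'
from h import *
delta([-6.4,57.7,90],ori())
c=crop("top",240,230,300,290,8,"pics/t17.png")
k=proj(c,wld([-6.4,57.7,97.4])); print((k-[240,230])*8+4)
E
```

```text
t 19.40 tcp [694.8 -28.7 192.6] rv [ 1.860e-01 -3.133e+00 -3.000e-03] F [ 0.4  0.8 -0.1] w 42.7 q [-0.16  0.43  1.37  0.    1.34 -1.85]
own now [128.9   1.6 192.6] turn [ 0.002 -0.003  0.003] shift(in current axes) [134.8  56.2 103.2] shift(in target axes) [135.3  56.1 102.6]
[[134.05284109 222.55214171]]
```

View pics/t17.png

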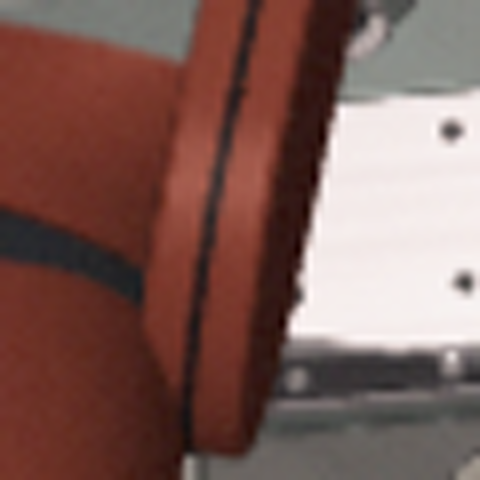

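```bash
python3 -m handwheel '0 0 0 20 10 0 0; 0 0 0 30 13 0 0; 0 0 0 30 13 0 0; 0 0 0 30 13 10 0; 0 0 0 24.5 7 20 0; 0 0 0 0 0 20 0; 0 0 0 0 0 10 0; 0 0 0 0 0 0 0' >/dev/null
python3 - <<'E'
from h import *
delta([-6.4,57.7,90],ori())
crop("side",245,150,325,240,7,"pics/s18.png")
E
```

```text
t 20.25 tcp [559.4  10.8 133.1] rv [ 1.870e-01 -3.133e+00 -2.000e-03] F [-0.5  0.2 -0.5] w 42.8 q [-0.12  0.18  1.8   0.    1.16 -1.81]
own now [ -1.   56.5 133.1] turn [ 0.001 -0.003  0.003] shift(in current axes) [ 5.2  1.1 43.1] shift(in target axes) [ 5.4  1.2 43.1]
```

View pics/s18.png

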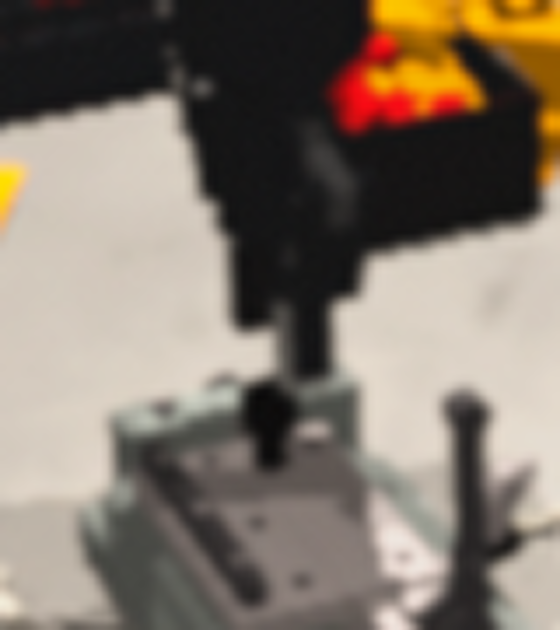

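The jaws stand above the knob (268,410 in the crop). Descending and gripping it lightly.

```bash
python3 -m handwheel '0 0 0 5.3 1.2 0 0; 0 0 0 0 0 15 0; 0 0 0 0 0 18 0; 0 0 0 0 0 9 0; 0 0 0 0 0 0 0.2; 0 0 0 0 0 0 0.4; 0 0 0 0 0 0 0.7; 0 0 0 0 0 0 0.7' 25 >/dev/null
python3 tq.py
python3 - <<'E'
from h import *
delta([-6.4,57.7,90],ori())
crop("side",245,150,325,240,7,"pics/s19.png")
E
```

```text
t 21.10 tcp [553.7  11.4  92.4] rv [-1.870e-01  3.135e+00  1.000e-03] F [ 0.8 -0.6 -1. ] w 22.1 q [-0.12  0.22  1.84  0.    1.08 -1.81]
tool torque [0.11  0.002 0.037] tool F [-0.7 -0.7  1. ]
spin from base [ 0.    -0.524 -0.003]
t 21.10 tcp [553.7  11.4  92.4] rv [-1.870e-01  3.135e+00  1.000e-03] F [ 0.8 -0.6 -1. ] w 22.1 q [-0.12  0.22  1.84  0.    1.08 -1.81]
own now [-6.6 57.7 92.4] turn [0.001 0.001 0.003] shift(in current axes) [-0.2 -0.   2.4] shift(in target axes) [-0.2 -0.   2.4]
```

View pics/s19.png

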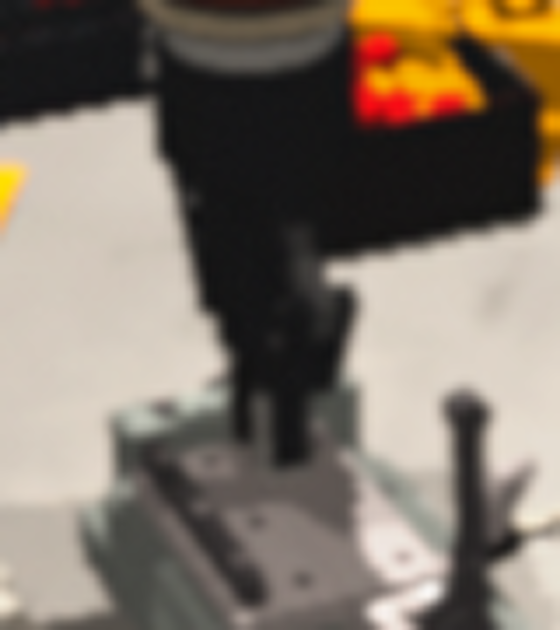

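Knob held (22.1 mm for 23 mm). Pushing home along own +y, watching the force.

```bash
python3 -m handwheel '0 0 0 0 3 0 0.7; 0 0 0 0 4 0 0.7; 0 0 0 0 4 0 0.7; 0 0 0 0 2 0 0.7' >/dev/null; python3 tq.py;  python3 -m handwheel '0 0 0 0 2 0 0.7; 0 0 0 0 2 0 0.7; 0 0 0 0 1 0 0.7' >/dev/null; python3 tq.py
```

```text
t 21.55 tcp [552.2  24.9  92.4] rv [-1.870e-01  3.135e+00  1.000e-03] F [ 0.5 -0.5  1.2] w 21.7 q [-0.1   0.22  1.85  0.    1.08 -1.79]
tool torque [0.276 0.08  0.052] tool F [-0.4 -0.5 -1.2]
spin from base [-0.    -0.524 -0.003]
t 21.85 tcp [551.6  29.6  92.4] rv [-1.870e-01  3.135e+00  1.000e-03] F [-0.4 -1.3  4.4] w 22.1 q [-0.09  0.22  1.85  0.    1.08 -1.78]
tool torque [0.309 0.041 0.039] tool F [ 0.6 -1.3 -4.4]
spin from base [-0.    -0.524 -0.003]
```

```bash
python3 -m handwheel '0 0 0 0 2 0 0.7; 0 0 0 0 2 0 0.7; 0 0 0 0 0 0 0.7' >/dev/null; python3 tq.py; python3 -m handwheel '0 0 0 0 2 0 0.7; 0 0 0 0 2 0 0.7; 0 0 0 0 0 0 0.7' >/dev/null; python3 tq.py
python3 - <<'E'
from h import *
crop("side",245,150,325,240,7,"pics/s20.png")
E
```

```text
t 22.15 tcp [551.4  31.6  92.4] rv [-0.187  3.135 -0.004] F [ 0.5 -9.7  3.4] w 21.6 q [-0.08  0.22  1.85 -0.    1.08 -1.77]
tool torque [1.371 0.154 0.046] tool F [ 0.6 -9.7 -3.4]
spin from base [ 0.003 -0.524 -0.002]
t 22.45 tcp [551.4  31.9  92.4] rv [-0.187  3.135 -0.013] F [  1.4 -24.1   1. ] w 21.5 q [-0.08  0.22  1.85 -0.01  1.07 -1.77]
tool torque [3.617 0.161 0.103] tool F [  1.5 -24.1  -0.8]
spin from base [ 0.009 -0.524 -0.001]
```

View pics/s20.png

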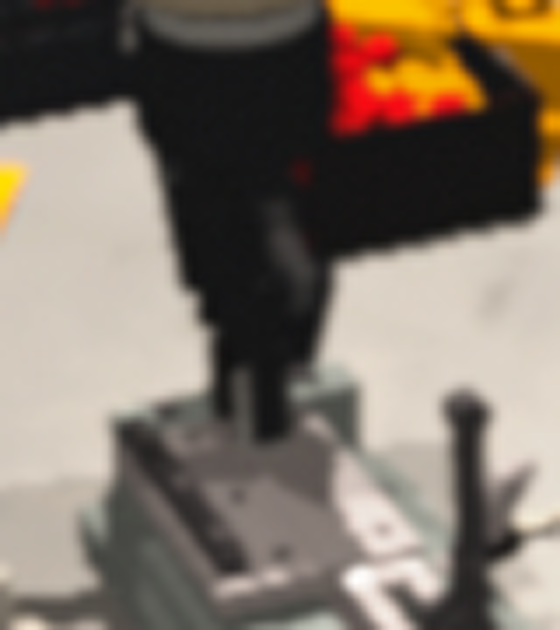

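Firm stop: 24 N with no further travel after about 20 mm. I'll relax the push most of the way, open and rise.

```bash
python3 -m handwheel '0 0 0 0 -2 0 0.7; 0 0 0 0 -2 0 0.7; 0 0 0 0 0 0 0.7' >/dev/null; python3 tq.py; python3 -m handwheel '0 0 0 0 0 0 0.4; 0 0 0 0 0 0 0.2; 0 0 0 0 0 0 0; 0 0 0 0 0 -10 0; 0 0 0 0 0 -20 0; 0 0 0 0 0 -30 0; 0 0 0 0 0 -30 0; 0 0 0 0 0 -30 0; 0 0 0 0 0 0 0' >/dev/null; python3 tq.py
python3 - <<'E'
from h import *
crop("side",245,150,325,240,7,"pics/s21.png")
delta([10,-95,155],ori(np.pi/6)); delta([10,-95,155],ori())
E
```

```text
t 22.80 tcp [551.4  31.6  92.4] rv [-1.860e-01  3.135e+00 -2.000e-03] F [ 0.8 -8.9  3.5] w 21.8 q [-0.08  0.22  1.85 -0.    1.08 -1.77]
tool torque [1.305 0.13  0.027] tool F [ 0.2 -9.  -3.5]
spin from base [ 0.002 -0.525 -0.002]
t 23.70 tcp [553.7  33.4 218. ] rv [-0.187  3.127 -0.   ] F [ 1.2  0.2 -0.1] w 42.6 q [-0.08  0.07  1.75  0.    1.31 -1.77]
tool torque [-0.003 -0.022 -0.014] tool F [-1.2  0.1  0.1]
spin from base [ 0.001 -0.533 -0.003]
t 23.75 tcp [552.5  33.4 215.4] rv [-1.87e-01  3.13e+00  1.00e-03] F [-0.6 -0.7  0.9] w 43.0 q [-0.08  0.07  1.76  0.    1.31 -1.77]
own now [ -5.3  79.8 215.4] turn [-0.001  0.529  0.003] shift(in current axes) [ -14.4 -174.9   60.4] shift(in target axes) [ -43.4 -174.8   44.6]
t 23.75 tcp [552.5  33.4 215.4] rv [-1.87e-01  3.13e+00  1.00e-03] F [-0.6 -0.7  0.9] w 43.0 q [-0.08  0.07  1.76  0.    1.31 -1.77]
own now [ -5.3  79.8 215.4] turn [0.    0.006 0.003] shift(in current axes) [ -14.4 -174.9   60.4] shift(in target axes) [ -15.3 -174.8   60.4]
```

View pics/s21.png

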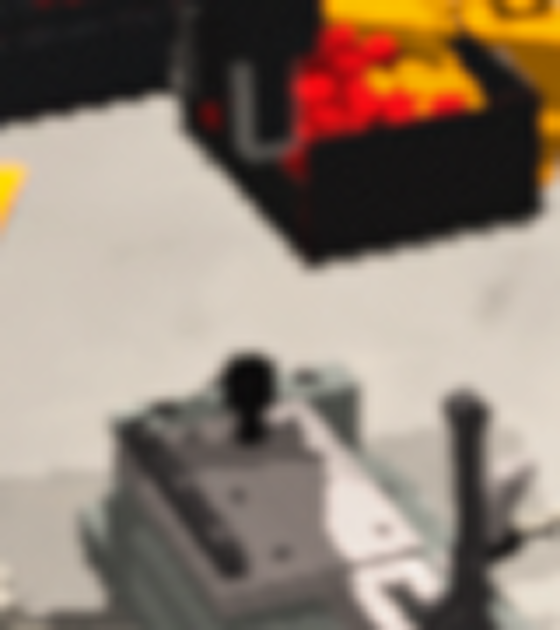

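The carriage stays home (knob at (248,385)). Now to the lever: move above it, straddle and grip it.

```bash
python3 -m handwheel '0 0 0 0 -20 0 0; 0 0 0 -5 -35 0 0; 0 0 0 -5 -35 0 0; 0 0 0 -4 -35 0 0; 0 0 0 0 -30 0 0; 0 0 0 0 -19 0 0; 0 0 0 0 0 0 0; 0 0 0 0 0 0 0' >/dev/null; python3 - <<'E'
from h import *
delta([9,-95.3,150],ori())
crop("side",265,150,345,240,7,"pics/s22.png")
E
```

```text
t 24.55 tcp [ 584.9 -137.3  211. ] rv [ 0.186 -3.135 -0.004] F [ 0.2 -0.1  0.1] w 42.8 q [-0.36  0.19  1.63  0.    1.32 -2.05]
own now [  7.1 -93.5 211. ] turn [ 0.002 -0.001  0.002] shift(in current axes) [-2.  -1.9 61. ] shift(in target axes) [-1.9 -1.8 61. ]
```

View pics/s22.png

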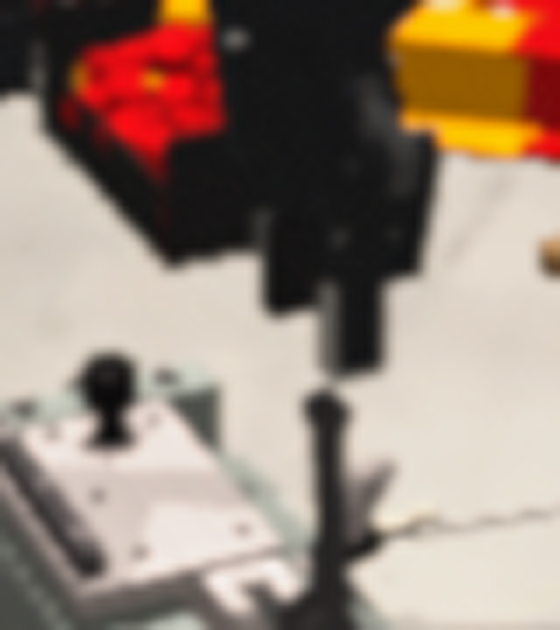

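```bash
python3 -m handwheel '0 0 0 -2 -1.8 15 0; 0 0 0 0 0 25 0; 0 0 0 0 0 15 0; 0 0 0 0 0 6 0.2; 0 0 0 0 0 0 0.5; 0 0 0 0 0 0 1; 0 0 0 0 0 0 1; 0 0 0 0 0 0 1' 30 >/dev/null; python3 tq.py; python3 -m handwheel '0 0 0 11 0 1 1; 0 0 0 10 0 2.5 1; 0 0 0 9.5 0 4 1; 0 0 0 8.8 0 5.3 1; 0 0 0 7.9 0 6.6 1; 0 0 0 6.8 0 7.7 1' >/dev/null; python3 tq.py
```

```text
t 25.40 tcp [ 587.6 -138.8  151. ] rv [-1.870e-01  3.136e+00  3.000e-03] F [ 0.3  4.2 -2.8] w 11.5 q [-0.36  0.26  1.67  0.    1.21 -2.05]
tool torque [-0.488 -0.067  0.04 ] tool F [-0.8  4.2  2.8]
spin from base [-0.001 -0.524 -0.003]
t 26.00 tcp [ 536.2 -144.9  128.3] rv [-1.87e-01  3.13e+00  2.00e-03] F [-4.4 11.  15.2] w 11.3 q [-0.41  0.17  1.82  0.    1.14 -2.1 ]
tool torque [-1.682  0.147 -0.037] tool F [  2.9  11.5 -15.3]
spin from base [-0.    -0.53  -0.003]
```

```bash
python3 -m handwheel '0 0 0 5.6 0 8.6 1; 0 0 0 4.2 0 9.4 1; 0 0 0 2.8 0 8 1; 0 0 0 1.5 0 6 1; 0 0 0 0 0 0 1; 0 0 0 0 0 0 1' >/dev/null; python3 tq.py
python3 - <<'E'
from h import *
crop("side",255,150,345,260,6,"pics/s23.png")
delta([-60,-95,86.5],ori())
E
```

```text
t 26.60 tcp [ 520.  -146.6   92.6] rv [-0.187  3.136  0.004] F [-2.5  6.5  1.5] w 11.5 q [-0.42  0.19  1.88  0.    1.07 -2.11]
tool torque [-1.014  0.005 -0.073] tool F [ 1.7  6.8 -1.5]
spin from base [-0.002 -0.524 -0.003]
t 26.65 tcp [ 520.  -146.6   92.6] rv [-0.187  3.136  0.004] F [-2.5  6.5  1.8] w 11.8 q [-0.42  0.19  1.88  0.    1.07 -2.11]
own now [-58.5 -95.3  92.6] turn [0.002 0.001 0.003] shift(in current axes) [1.6 0.3 6.1] shift(in target axes) [1.5 0.3 6.1]
```

View pics/s23.png

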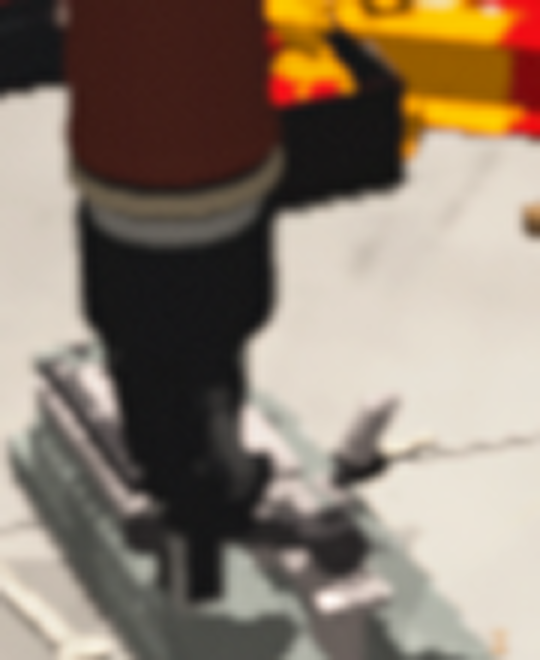

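The handle is nearly level in the jaws. I'll take it a bit further down, release, then press it with closed fingertips from above to seat it.

```bash
python3 -m handwheel '0 0 0 0.5 0 3 1; 0 0 0 0 0 3 1; 0 0 0 0 0 1 1; 0 0 0 0 0 0 1' 40 >/dev/null; python3 tq.py; python3 -m handwheel '0 0 0 0 0 0 0.5; 0 0 0 0 0 0 0.2; 0 0 0 0 0 0 0.2; 0 0 0 0 0 -15 0.2; 0 0 0 0 0 -20 0.2; 0 0 0 0 0 -10 0.6; 0 0 0 0 0 0 1; 0 0 0 0 0 0 1; 0 0 0 0 0 0 1; 0 0 0 0 0 0 1' 30 >/dev/null; python3 tq.py
python3 - <<'E'
from h import *
crop("side",255,170,345,260,7,"pics/s24.png")
delta([-62,-95,111],ori())
E
```

```text
t 27.05 tcp [ 519.4 -146.7   86.1] rv [ 0.187 -3.136 -0.004] F [-5.5  7.1  6.5] w 11.6 q [-0.42  0.2   1.88  0.    1.06 -2.11]
tool torque [-1.16   0.324  0.013] tool F [ 4.6  7.7 -6.5]
spin from base [-0.002 -0.524 -0.003]
t 28.05 tcp [ 518.8 -147.2  128.7] rv [ 1.870e-01 -3.134e+00 -3.000e-03] F [-0.2 -0.2  0.1] w 0.3 q [-0.42  0.14  1.86  0.    1.14 -2.11]
tool torque [-0.051  0.    -0.002] tool F [ 0.2 -0.1 -0.1]
spin from base [-0.001 -0.522 -0.003]
t 28.10 tcp [ 518.9 -147.3  128.8] rv [ 1.870e-01 -3.135e+00 -3.000e-03] F [-0.1  0.2  0.5] w -0.0 q [-0.42  0.14  1.86  0.    1.15 -2.11]
own now [-59.6 -95.8 128.8] turn [ 0.002 -0.001  0.003] shift(in current axes) [ 2.3  0.8 17.8] shift(in target axes) [ 2.4  0.8 17.8]
```

View pics/s24.png

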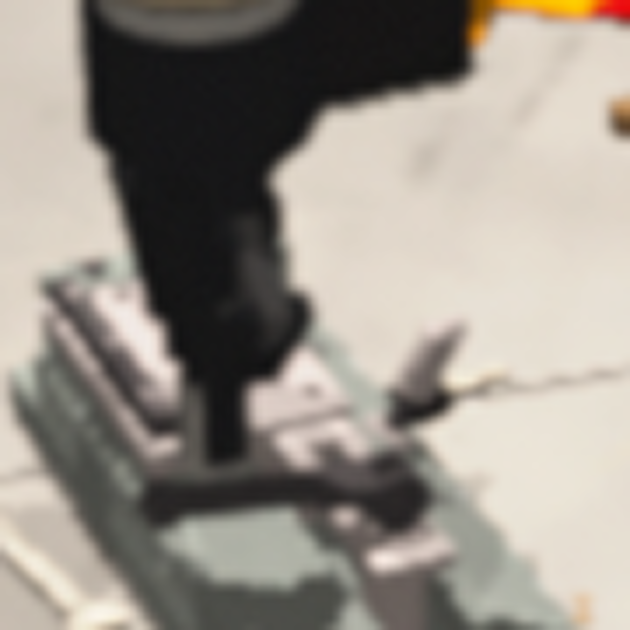

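```bash
python3 -m handwheel '0 0 0 3 0.8 8 1; 0 0 0 0 0 6 1; 0 0 0 0 0 0 1' >/dev/null; python3 tq.py; python3 -m handwheel '0 0 0 0 0 2 1; 0 0 0 0 0 2 1; 0 0 0 0 0 0 1' >/dev/null; python3 tq.py; python3 -m handwheel '0 0 0 0 0 1.5 1; 0 0 0 0 0 1.5 1; 0 0 0 0 0 0 1' >/dev/null; python3 tq.py
```

```text
t 28.40 tcp [ 515.3 -146.7  114.1] rv [ 1.860e-01 -3.134e+00 -3.000e-03] F [0.3 0.8 0.5] w 0.0 q [-0.43  0.15  1.88  0.    1.12 -2.12]
tool torque [ 0.047 -0.036 -0.01 ] tool F [-0.4  0.7 -0.5]
spin from base [-0.002 -0.521 -0.003]
t 28.70 tcp [ 516.3 -147.   111.5] rv [ 1.870e-01 -3.136e+00 -2.000e-03] F [-0.4 -0.7 -0.6] w -0.5 q [-0.42  0.16  1.88  0.    1.11 -2.12]
tool torque [0.02  0.051 0.008] tool F [ 0.5 -0.6  0.6]
spin from base [-0.    -0.523 -0.003]
t 29.00 tcp [ 516.6 -147.2  110.4] rv [ 1.870e-01 -3.136e+00 -1.000e-03] F [-6.1  1.8 12.6] w 0.2 q [-0.42  0.16  1.88  0.    1.11 -2.12]
tool torque [-0.472  1.055 -0.039] tool F [  5.8   2.5 -12.6]
spin from base [ 0.    -0.524 -0.003]
```

Contact comes at tip height ≈ 91.4 mm, which is the locked handle's top (91.5 mm). Press a little more to confirm.

```bash
python3 -m handwheel '0 0 0 0 0 1.5 1; 0 0 0 0 0 1.5 1; 0 0 0 0 0 0 1;0 0 0 0 0 0 1' >/dev/null; python3 tq.py; python3 -m handwheel '0 0 0 0 0 -5 1; 0 0 0 0 0 -15 1; 0 0 0 0 0 -30 1; 0 0 0 0 0 -40 1; 0 0 0 10 0 -40 1; 0 0 0 20 -30 -10 1; 0 0 0 30 -30 0 1; 0 0 0 30 -30 0 1; 0 0 0 0 0 0 1; 0 0 0 0 0 0 1' >/dev/null; python3 tq.py
python3 - <<'E'
from h import *
c=crop("top",210,205,370,305,5,"pics/t25.png")
s=crop("side",240,185,360,285,6,"pics/s25.png")
E
```

```text
t 29.40 tcp [ 516.7 -147.3  110.1] rv [ 0.188 -3.136 -0.   ] F [-15.    5.2  32.4] w 0.1 q [-0.42  0.16  1.88  0.    1.11 -2.12]
tool torque [-1.097  2.579 -0.025] tool F [ 14.3   7.  -32.4]
spin from base [ 0.001 -0.523 -0.003]
t 30.40 tcp [ 437.4 -247.9  246.1] rv [-1.830e-01  3.136e+00  1.000e-03] F [1.3 0.2 0.8] w -0.0 q [-0.67 -0.07  1.84  0.    1.37 -2.36]
tool torque [ 0.015 -0.033 -0.032] tool F [-1.3  0.1 -0.8]
spin from base [-0.001 -0.524 -0.   ]
```

View pics/t25.png

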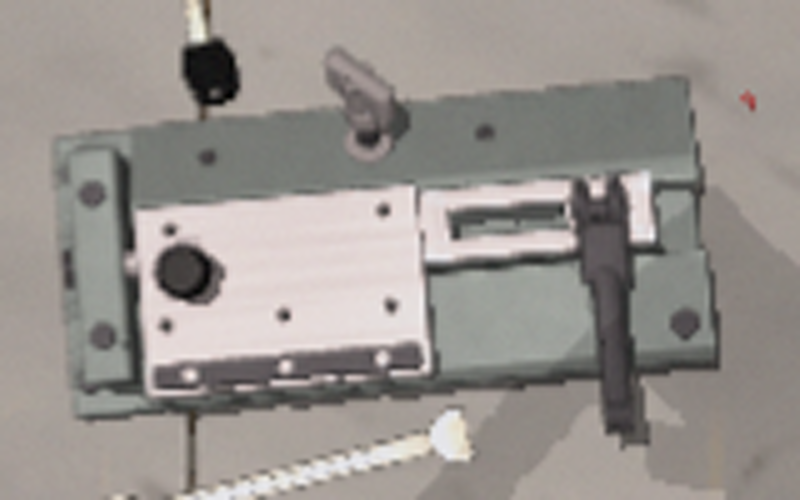

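View pics/s25.png

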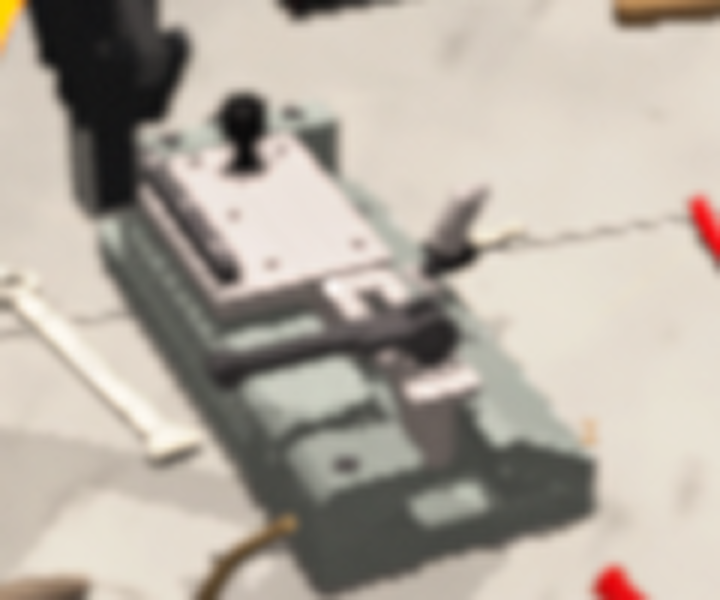

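Lever end at (222,370) in the side crop is the same as at the locked start, and the carriage sits against the stop's button (top crop 135,262). One last measurement of the wing in good light, and a check for bystander movement.

```bash
python3 - <<'E'
from h import *
c=crop("top",270,208,298,238,20,"pics/t26.png")
a=cv2.imread("pics/top0.png").astype(int); b=c["pixels"][:,:,::-1].astype(int)
d=(abs(a-b).max(2)>60).astype(np.uint8); n,l,stt,ce=cv2.connectedComponentsWithStats(d)
print([s.tolist() for s in stt[1:] if s[4]>25])
E
```

```text
[[336, 240, 14, 13, 108], [299, 244, 10, 9, 55], [237, 246, 28, 32, 431], [294, 255, 11, 25, 173], [320, 273, 165, 118, 8231], [37, 361, 16, 8, 75], [314, 390, 6, 8, 27], [415, 398, 8, 7, 27], [292, 405, 24, 25, 171], [296, 406, 29, 30, 189], [319, 416, 14, 28, 239], [373, 442, 13, 20, 63], [188, 444, 61, 36, 1309], [259, 445, 75, 35, 1713], [339, 464, 19, 16, 37]]
```

View pics/t26.png

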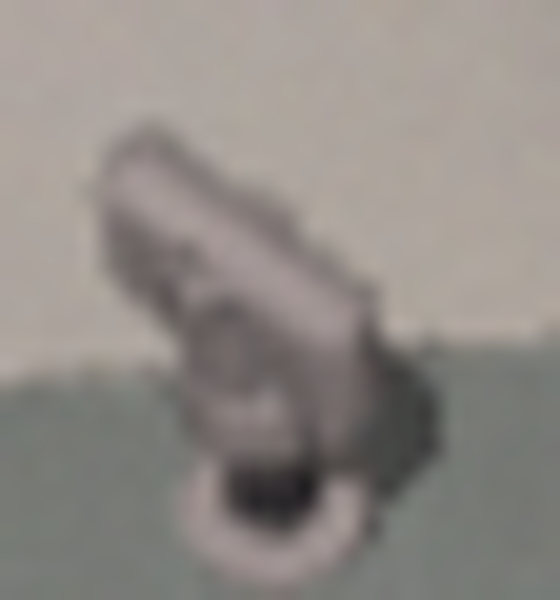

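The wing's top-face edges, (150,120)-(375,290) and (105,185)-(335,355), have slope 0.75, so the wing stands at about 42°. That agrees with the tool's 43°, giving a screw setting of about 1.50 rad. The picture differences are only the slide's moved parts, the arm and shadows, so I'm handing in.

```bash
python3 - <<'E'
from h import *
st(); finish_job(); st()
E
```

```text
t 30.55 tcp [ 438.3 -246.5  245.7] rv [-1.880e-01  3.136e+00  2.000e-03] F [-0.4  1.2 -0.1] w -0.1 q [-0.67 -0.07  1.84  0.    1.37 -2.36]
the job is handed in; nothing more can be done
the job is handed in; nothing more can be done
```

The gib is set, the carriage is home and the cam lever is locked. I handed the job in at about 30.6 s of the 67 s allowed; no verdict is reported.

- **Cam lever up:** The first lift left it at only about 1.3–1.4 rad, so I gripped it again and raised it to about 1.55 rad.
- **Gib screw:** My first grip was wrong. The jaws stopped at 12.9 mm, probably on the collar, so I backed off 5 mm and gripped again. I turned the screw clockwise until it bottomed, with the torque rising steeply to about 1 N m, then backed it off about 1.5 rad.
- **Carriage:** I pushed it about 20 mm by its knob to a firm stop, where 24 N gave no further travel. It stayed there after release.
- **Cam lever down:** I folded it down and pressed it from above. It met the fingertips at 91.4 mm, against 91.5 mm expected when locked, and held at 32 N.

**Last checks:**
- **Screw setting:** The wing stands at about 42° in the final picture, against 43° by the tool, so the screw is at about 1.50 rad. An earlier, rougher look in shadow had read 33°, which the better-lit picture did not bear out.
- **Lever and carriage:** The lever lies where it did at the start, and the carriage is against the stop.
- **Bench:** A before-and-after top-view comparison showed changes only at the slide's own parts, the arm and its shadows. The arm's image covers part of the bench to the right of the slide, so that part was not compared.
- **Robot:** The arm stood clear, touching nothing.

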